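Set the feeder arm's spring tension to the mark

ROBOT

A 6-joint arm with a two-finger parallel gripper is mounted at the origin on the work surface. World frame = base frame: x ahead of the robot, y to its left, z up, the work surface at z = 0. Lengths are in m, angles in rad, forces in N, time in s.
With the tool pointing down it reaches from about 0.35 to 0.875 m from the base axis. Payload 4.2 kg.
Tool frame: the origin (TCP) lies between the finger pads; the fingertips stand 22 mm ahead of it and the grasp point (between the pads) lies 3 mm ahead of it; x points along the fingers, y is the direction in which the jaws open and shut, and the axes are right-handed (so a half turn about x gives the same grasp; the last joint's range is limited). The gripper opens to 85 mm and grips with 20 to 120 N. Pads are 22 mm wide; open, the fingers measure 114 mm over their backs; the gripper's body (76 mm by 85 mm) begins 54 mm behind the grasp point. The pads swing forward as they close: fully open they stand 13 mm farther back than shut.
Start: joints at [1.575, 0.385, 0.008, 0, -1.194, -0.259], TCP at [0.158, 0.605, 0.218] pointing down, gripper open.
Joint ranges: [-3.14, 3.14], [-1.21, 2.06], [-1.07, 1.41], [-3.16, 2.05], [-2.99, -0.16], [-3.1, 3.1]. Speed limits (rad/s): [2.79, 2.79, 3.14, 3.14, 3.14, 3.14].

INTERFACE

Orientations are given as a 3x3 rotation matrix whose columns are the frame's x, y, z axes.
In Python, from cell import ctrl gives the robot as it stands. The module is installed in compiled form; this text tells all that it offers.
- The arm moves only by the tool send_rows, never from a script. Its argument "series" is a list that holds one entry, the list of rows, each a list of 7 numbers: the turn, a rotation vector about the world's x, y, z in rad, then the shift along the world's x, y, z in cm, then the closure, from 0 (fully open) to 1 (shut). In form: [[[ax, ay, az, x, y, z, hand], ...]]. A call has 1 to 10 rows; each row shifts and turns the pose as measured when the row begins; what a row does not reach is not made up. A row lasts 1/12 s, in which the tool goes at most 41.7 mm and 7.16 degrees, less where a joint would pass 70% of its speed; a pose out of reach is approached as far as the arm can. A call with a gripper value outside its range is refused whole. The fingers move at their own pace and stop on an object; the grip force is fixed at half the most. Time passes only in rows, so rows that do not move let the fingers close. It gives the time, the measured TCP pose, the force and the opening at its end, in the units of the state.
- ctrl.get_state(): the state, without advancing time (a new reading comes with each control period).
- ctrl.grab_frame(name): name is "side" or "top"; returns a dict with "img" (400x640x3 uint8, blue, green, red), "vfov" (degrees; the focal length in pixels is half the picture's height over the tangent of half this angle, whatever the lens; pixels are square), "cx", "cy" (the principal point, pixels), "cam_to_world" (4x4, takes a point from camera to world coordinates). Camera axes: x right, y down, z forward; pixel columns grow to the right and rows downward; lengths in m; the calibration is good to about 2 mm. A picture is of the moment at which its call begins. There is no depth.
- ctrl.hand_in(): hands the job in, once; it reports no verdict.
Trained networks look in a picture, given as the dict that the camera call returned (one of the last four; its "shot" number tells which), for a name from the list of things; names that differ only in an ending like _2 or _b are one class to them, and where a whole thing is asked for, a point or a joint stands for the part that bears it (a point fixed in the world has none). Each returns a list of dicts, best first, with "confidence" (0 to 1); they miss things now and then, are a little off and sometimes report something else, mostly with a low value. They report only what shows in the picture. A call takes as long as a camera call.
- ctrl.cut_out(thing, picture): "region" (400x640 bool, what is visible of it) and "rect" ([left, top, width, height] in pixels, round what is visible of it).
The state is a dict: "time": time; "qpos": joint angles; "joint_vel": joint speeds; "joint_efforts": joint torques, N m; "tcp_pos": TCP position; "orientation": TCP orientation; "ft_force": force on the tool from outside, world axes, zero at the start; "wrist_torque": the same for the moment, N m; "gripper_width": finger opening in m.
Only numpy, scipy, OpenCV 4.12 (cv2) and the standard library are available. Lean on these libraries where they do the work, as an engineer would, in place of code of your own. Each camera call takes 0.05 s, during which the arm holds its last target.

TASK

Tighten the printer feeder: push the tension knob down until its clutch bites, turn it clockwise to swing the sprung arm until its pointer stands opposite the brass set mark, without running well past it, pushing firmly but never with more than 20 N. Only once the pointer is set, throw the lock lever right over, away from the robot, and let go. Do not push the arm or the mark themselves, and leave the beaker, spool and scraper alone.

Things in the scene. Friction and masses are not known exactly. Their poses are not given: they have to be found in the camera images.
- feeder: Fixed grey base plate of the feeder, 230 x 310 x 12 mm; origin on the bench (plate reaches 105 mm to its -x, 125 to +x, 145 to -y, 165 to +y), z up. In its frame: knob axis at x -20, y -90 mm over a round dark housing 72 mm across, top 62 mm above the bench; arm pivot at x 75, y -90; lock lever's foot at x 0, y 135. All else on the plate is below 52 mm.
- knob_grip (a point): Middle of the grip bar of the black tension knob, on its upright axis, 112 mm above the bench when not pushed. Bar 46 mm long along this point's x, 14 mm wide along y, reaching 17 mm above and 21 mm below this point, to a flange 48 mm across. A light spring (2 N, rising to 4) holds it up; it can be pushed down 22 mm. Raised, it spins freely and drives nothing.
- clutch: Clutch disc hidden in the housing under the knob. The pushed knob meets it after 2 to 18 mm: different every time, unseen, only felt as a stiff resistance of 6 N per mm. With about 15 to 18 N of total push it bites and the knob drives the arm; with less it slips. Over 20 N harms it. Let up, the arm stays put, so turn in strokes: push, turn, let up, turn back, push. Origin on its top.
- pointer_tip (a point): Tip of the tapered steel pointer on the sprung arm's end, 148 mm from the arm's pivot, 37 mm above the bench; y along the arm. Driven clockwise (seen from above) the knob swings it level towards the feeder's -x side, about 13 mm per rad of knob; anticlockwise takes it back. It starts 12 to 34 mm short of the mark.
- mark (a point): Nose of the pointed brass set mark, 37 mm above the bench, 152 mm from the arm's pivot, pointing back at the pointer (4 mm gap when opposite). Its y points away from the pivot, its x against the pointer's tightening travel: the tip's x in this frame is positive while short of the mark, 0 when set, negative when past. Its place varies; do not move it.
- lock_lever_tip (a point): Centre of the 26 mm ball on the end of the steel lock lever, 70 mm from the lever's axle, which runs along the feeder's y, 34 mm above the bench, above the lever's foot (block 70 x 50 mm, top 37 mm above the bench). The rod is 10 mm thick. It starts leaning to the feeder's -x side, ball about 95 mm up; a push of 1 to 2 N on the ball moves it.
- lock_lever (a joint): Angle of the lock lever, rad: 0 leans 0.5 rad from upright to the feeder's -x side (open), 1.0 leans 0.5 rad to its +x side (locked, end stop). It starts between 0 and 0.12 and stays where it is left.
- tension_arm: The sprung steel arm, a flat bar 18 mm wide and 9 mm thick, 37 mm above the bench, with the pointer on its end; the origin is under its pivot, y along the arm.
- beaker: Bystander: white porcelain beaker, 72 mm across, 85 mm high, origin at its foot.
- spool: Bystander: empty black spool lying flat, 90 mm across, 41 mm high, origin at its foot.
- scraper: Bystander: hand scraper lying flat, its handle along its x, origin underneath.

How it is judged:
On the way, in this order (a step that is already met when the one before it is completed fails the run):
1. the pointer is brought opposite the mark with the lock lever still open (x of pointer_tip in the frame of mark between -0.0025 and 0.0025 m and value of joint lock_lever below 0.3 rad), for 0.3 s.
2. the lock lever is thrown over (value of joint lock_lever above 0.85 rad), for 0.2 s.
At the end, for the whole second after the job is handed in: The pointer tip stands within 2.5 mm of the set mark along the pointer's travel, the knob is let up off its clutch, and the lock lever is thrown over to at least 0.85 rad (x of pointer_tip in the frame of mark between -0.0025 and 0.0025 m and value of joint lock_lever above 0.85 rad and contact force between clutch and anything else below 0.5 N); the robot touches nothing.
It fails at once if the knob is pushed onto its clutch with more than 20 N (contact force between clutch and anything else above 20 N).
It fails at once if the arm is overtightened: the pointer goes more than 8 mm past the mark (x of pointer_tip in the frame of mark below -0.008 m).
It fails at once if the lock lever is thrown while the pointer is not at the mark (value of joint lock_lever above 0.4 rad and (x of pointer_tip in the frame of mark above 0.004 m or x of pointer_tip in the frame of mark below -0.004 m)).
It fails at once if the robot pushes on the sprung arm itself or moves the set mark (contact force between any of the fingers, the arm and tension_arm above 2 N or distance of mark from where it was at the start of the episode above 0.004 m).
It fails at once if a bystander is disturbed (distance of any of beaker, spool, scraper from where it was at the start of the episode above 0.02 m).
It also fails if it takes over 72 s, if anything falls off the work surface, if the arm or the gripper's body presses on something with over 40 N, if the wrist force passes 120 N, or if a joint passes its speed limit or range.

## Working session

There is one attempt and no reset: what is moved stays moved. The work goes in short steps, Python scripts to look and compute and a tool call to move; the robot and the scene stay as the last step left them, time stands still between calls to the robot, and variables do not carry over. Pictures are saved under pics/ and viewed, and the job is handed in when it is done.

Besides the shell and the picture viewer there is one more tool, called after "Request:" by a JSON object that holds its "method" and its "body". send_rows: Moves the arm, as the interface text tells. Its arguments: {"type":"object","properties":{"series":{"type":"array","items":{"type":"array","items":{"type":"array","items":{"type":"number"}}}}},"required":["series"]}

```bash
mkdir -p pics
cat > h.py <<'E'
import numpy as np, cv2
from cell import ctrl
def shot(cam,name):
    p=ctrl.grab_frame(cam); cv2.imwrite(f'pics/{name}.png',p['img']); return p
def f(p): return 200/np.tan(np.radians(p['vfov'])/2)
def ray(p,u,v):
    T=np.array(p['cam_to_world']); d=np.array([(u-p['cx'])/f(p),(v-p['cy'])/f(p),1.]); return T[:3,3],T[:3,:3]@d
def at(p,u,v,z):
    o,d=ray(p,u,v); return o+d*(z-o[2])/d[2]
def proj(p,X):
    T=np.array(p['cam_to_world']); c=T[:3,:3].T@(np.array(X)-T[:3,3]); return np.array([p['cx']+f(p)*c[0]/c[2],p['cy']+f(p)*c[1]/c[2]])
def tri(p1,a,p2,b):
    o1,d1=ray(p1,*a);o2,d2=ray(p2,*b); d1/=np.linalg.norm(d1);d2/=np.linalg.norm(d2)
    s=np.linalg.lstsq(np.array([d1,-d2]).T,o2-o1,rcond=None)[0]; A=o1+s[0]*d1;B=o2+s[1]*d2
    return (A+B)/2,np.linalg.norm(A-B)
E
python3 - <<'E'
from h import *
np.set_printoptions(precision=4,suppress=True)
for c in ['top','side']:
    p=shot(c,c+'0'); print(c,p['vfov'],p['cx'],p['cy']);print(np.array(p['cam_to_world']))
    for n in ['feeder','knob_grip','pointer_tip','mark','lock_lever_tip','tension_arm','beaker','spool','scraper']:
        for r in ctrl.cut_out(n,p)[:2]:
            m=r['region'];ys,xs=np.nonzero(m);print(n,round(r['confidence'],2),r['rect'],xs.mean().round(1),ys.mean().round(1),m.sum())
s=ctrl.get_state()
for k,v in s.items(): print(k,np.array(v))
E
```

```text
top 46.22799118536216 323.8276350751264 202.01420658650926
[[-0.0233 -0.9991  0.0351  0.6071]
 [-0.9997  0.0231 -0.0066  0.0409]
 [ 0.0057 -0.0352 -0.9994  1.21  ]
 [ 0.      0.      0.      1.    ]]
feeder 0.85 [239.2, 182.2, 135.7, 113.6] 306.8 237.5 10811
knob_grip 0.53 [342.5, 229.3, 15.2, 19.0] 350.2 240.7 337
pointer_tip 0.82 [288.6, 199.2, 55.9, 28.7] 317.7 209.9 499
lock_lever_tip 0.58 [227.3, 158.2, 92.8, 35.9] 259.1 171.7 1071
tension_arm 0.74 [288.1, 196.7, 56.0, 28.2] 316.9 210.4 531
beaker 0.57 [198.4, 265.0, 32.9, 34.5] 213.2 280.1 788
spool 0.95 [374.3, 191.2, 36.1, 38.7] 393.9 212.9 1057
scraper 0.69 [254.6, 257.2, 9.9, 15.3] 258.8 266.8 124
scraper 0.59 [222.5, 154.7, 98.6, 38.0] 261.0 171.0 1272
side 43.79496168367996 320.32829496093615 199.50309847221308
[[ 0.8836 -0.34    0.322   0.2581]
 [-0.4682 -0.6561  0.5919 -0.6877]
 [ 0.01   -0.6737 -0.7389  0.9896]
 [ 0.      0.      0.      1.    ]]
feeder 0.68 [211.9, 164.6, 148.3, 118.7] 283.5 224.1 8835
feeder 0.55 [287.8, 213.4, 20.5, 26.4] 297.8 227.9 348
knob_grip 0.81 [285.8, 211.5, 24.8, 27.9] 297.8 227.8 378
pointer_tip 0.61 [288.7, 193.1, 44.2, 37.0] 313.7 212.6 395
mark 0.64 [270.3, 184.5, 8.9, 12.0] 274.5 191.9 77
lock_lever_tip 0.42 [230.9, 175.9, 17.1, 10.9] 239.6 179.7 108
tension_arm 0.65 [290.1, 190.8, 48.4, 40.5] 312.6 212.0 418
beaker 0.62 [196.8, 147.3, 32.3, 40.9] 214.1 166.4 895
spool 0.9 [326.2, 251.6, 39.1, 44.5] 345.9 273.9 1319
scraper 0.93 [295.6, 151.1, 68.6, 57.1] 324.7 174.6 834
time 1.0
qpos [ 1.5746  0.3847  0.0079  0.     -1.194  -0.2586]
joint_vel [ 0.0003  0.002  -0.0008 -0.0003 -0.0002  0.0009]
joint_efforts [  0.0001 -39.2097  18.8621   4.1906  -0.0004  -0.    ]
tcp_pos [0.1575 0.6048 0.2183]
orientation [[ 0.     -0.252  -0.9677]
 [ 0.     -0.9677  0.252 ]
 [-1.     -0.     -0.    ]]
ft_force [-0.3873 -0.6092 -0.7374]
wrist_torque [-0.0088 -0.0334  0.0002]
gripper_width 0.08519374817953507
```

Run:
```python
import cv2
a=cv2.imread('pics/top0.png');b=cv2.imread('pics/side0.png')
cv2.imwrite('pics/t1.png',cv2.resize(a[140:310,190:420],None,fx=3.4,fy=3.4,interpolation=cv2.INTER_CUBIC))
cv2.imwrite('pics/s1.png',cv2.resize(b[140:310,190:390],None,fx=3.5,fy=3.5,interpolation=cv2.INTER_CUBIC))
```

```text
(no output)
```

View pics/t1.png

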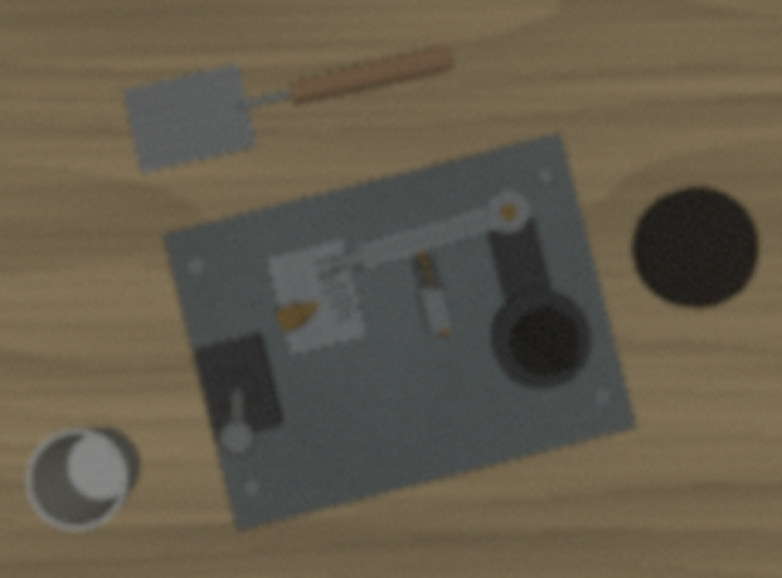

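View pics/s1.png

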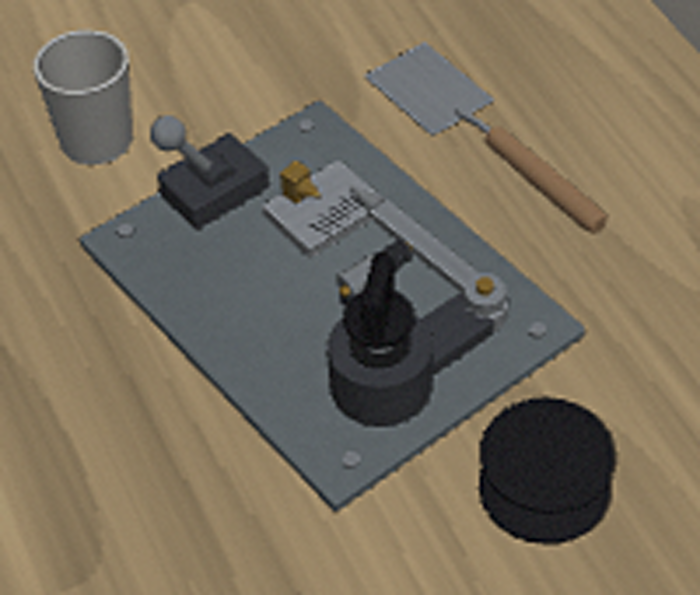

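View pics/top0.png

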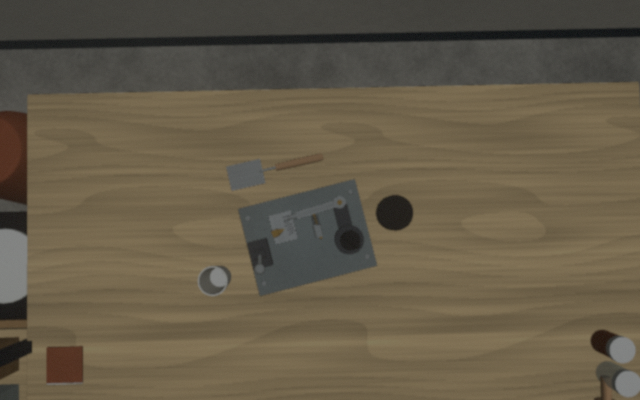

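```bash
cat >> h.py <<'E'
def F2W(fe,P):
    x,y,a=fe; P=np.atleast_2d(P)/1000.; c,s=np.cos(a),np.sin(a)
    return np.c_[x+c*P[:,0]-s*P[:,1],y+s*P[:,0]+c*P[:,1],P[:,2]]
E
python3 - <<'E'
from h import *
from scipy.optimize import least_squares
np.set_printoptions(precision=4,suppress=True)
pt=shot('top','t2');ps=shot('side','s2')
C=[(125,165,12),(125,-145,12),(-105,-145,12),(-105,165,12)]
T=np.array([(165,235),(562,135),(634,427),(240,530)])/3.4+[190,140]
S=np.array([(320,100),(585,333),(338,508),(80,240)])/3.5+[190,140]
def res(fe,sep=False):
    W=F2W(fe,C); r=[proj(pt,w)-t for w,t in zip(W,T)]; q=[proj(ps,w)-t for w,t in zip(W,S)]
    return np.r_[r,q].ravel()
r=least_squares(res,[0.55,0.05,-0.2]); print(r.x,r.fun.reshape(-1,2))
fe=r.x; np.save('fe.npy',fe)
for n,P in dict(knob=(-20,-90,112),pivot=(75,-90,37),leverfoot=(0,135,34),lever=(-33.6,135,95.4)).items():
    w=F2W(fe,P)[0]; print(n,w,proj(pt,w),proj(ps,w))
def enh(p,c,s,n,sc):
    u,v=c; im=p['img'][v-s:v+s,u-s:u+s].astype(float); im=255*(np.clip(im/130,0,1))**0.5
    cv2.imwrite(n,cv2.resize(im.astype('uint8'),None,fx=sc,fy=sc,interpolation=cv2.INTER_CUBIC))
enh(pt,(345,230),25,'pics/tk.png',11); enh(ps,(298,220),25,'pics/sk.png',11)
E
```

```text
[0.5554 0.0623 0.2277] [[-0.0147 -1.5114]
 [ 0.6479 -2.1176]
 [ 2.1015 -0.7651]
 [-0.1019 -0.5257]
 [-0.8813 -0.0672]
 [-0.3568 -0.8405]
 [-2.1665  0.333 ]
 [-2.0241 -0.2653]]
knob [ 0.5563 -0.0299  0.112 ] [351.9035 239.5813] [296.9285 225.0737]
pivot [ 0.6488 -0.0084  0.037 ] [340.4442 201.432 ] [327.4602 225.056 ]
leverfoot [0.5249 0.1938 0.034 ] [260.7457 252.8496] [249.6913 189.9155]
lever [0.4922 0.1862 0.0954] [260.8692 268.5437] [236.4608 179.4262]
```

View pics/tk.png

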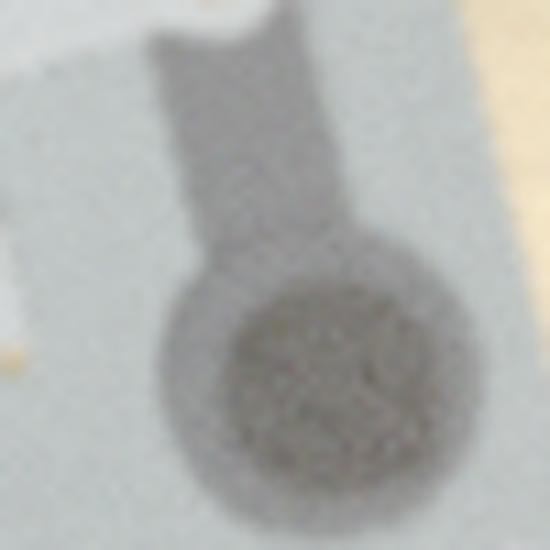

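View pics/sk.png

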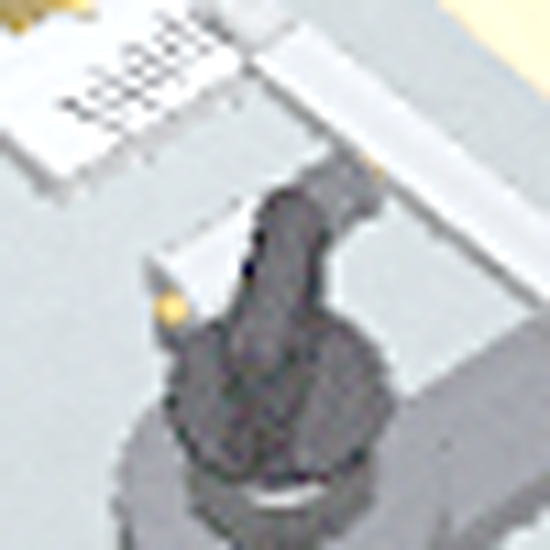

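Run:
```python
from h import *
from scipy.optimize import least_squares
np.set_printoptions(precision=4,suppress=True)
pt=shot('top','t3');ps=shot('side','s3')
C=[(125,165,12),(125,-145,12),(-105,-145,12),(-105,165,12)]
# plate fit via edges: grey mask
T=(np.array([(165,235),(562,135),(634,427),(240,530)])+.5)/3.4+[190,140]-.5
S=(np.array([(320,100),(585,333),(338,508),(80,240)])+.5)/3.5+[190,140]-.5
for p,Q in((pt,T),(ps,S)):
    r=least_squares(lambda fe:np.r_[[proj(p,w)-t for w,t in zip(F2W(fe,C),Q)]].ravel(),[0.55,0.05,0.2]); print(r.x,abs(r.fun).max(), F2W(r.x,(-20,-90,112)),F2W(r.x,(-33.6,135,95.4)))
print('knob top',at(pt,(333.5)/11+320-.5,388.5/11+205-.5,.091))
k=lambda u,v:((u+.5)/11+273-.5,(v+.5)/11+195-.5)
print('knob side flange',at(ps,*k(277,375),.091))
a=at(ps,*k(262,355),.129);b=at(ps,*k(292,200),.129);print('bar',a,b,np.linalg.norm(a-b),np.degrees(np.arctan2(*(b-a)[[1,0]])))
# ball
def c(n,p):
    r=ctrl.cut_out(n,p); 
    for q in r[:2]:
        print(n,q['confidence'],q['rect'])
c('lock_lever_tip',pt);c('lock_lever_tip',ps)
ut=((237+.5)/3.4+189.5,(438+.5)/3.4+139.5); us=((168.5)/3.5+189.5,(132.5)/3.5+139.5)
print(ut,us,tri(pt,ut,ps,us))
```

```text
[0.5532 0.0649 0.226 ] 1.3995308580384176 [[ 0.5539 -0.0273  0.112 ]] [[0.4902 0.189  0.0954]]
[0.558  0.0617 0.2288] 1.0169948658678436 [[ 0.559  -0.0305  0.112 ]] [[0.4947 0.1856 0.0954]]
knob top [ 0.5548 -0.0263  0.091 ]
knob side flange [ 0.5603 -0.0246  0.091 ]
bar [ 0.5472 -0.0466  0.129 ] [ 0.5709 -0.0122  0.129 ] 0.041803309124026564 55.3777278274239
lock_lever_tip 0.41 [230.3, 174.0, 19.0, 16.5]
(259.3529411764706, 268.47058823529414) (237.64285714285714, 177.35714285714286) (array([0.4947, 0.1884, 0.0998]), np.float64(0.003856489336302631))
```

```bash
cat >> h.py <<'E'
def zoom(p,u0,v0,w,h,sc,name,g=130):
    im=p['img'][v0:v0+h,u0:u0+w].astype(float); im=255*(np.clip(im/g,0,1))**0.7
    cv2.imwrite(f'pics/{name}.png',cv2.resize(im.astype('uint8'),None,fx=sc,fy=sc,interpolation=cv2.INTER_CUBIC))
E
python3 - <<'E'
from h import *
pt=shot('top','t4');ps=shot('side','s4')
zoom(pt,265,195,80,55,10,'t4z',160); zoom(ps,262,175,60,45,13,'s4z',220)
E
```

```text
(no output)
```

View pics/t4z.png

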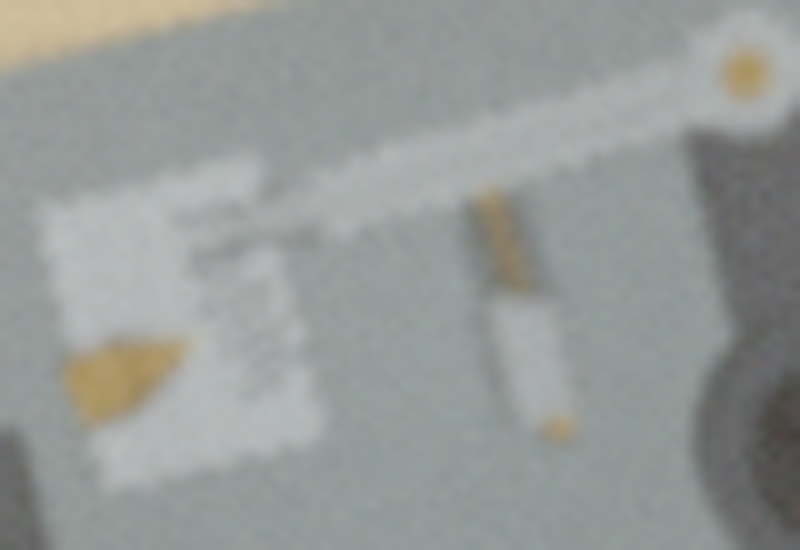

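View pics/s4z.png

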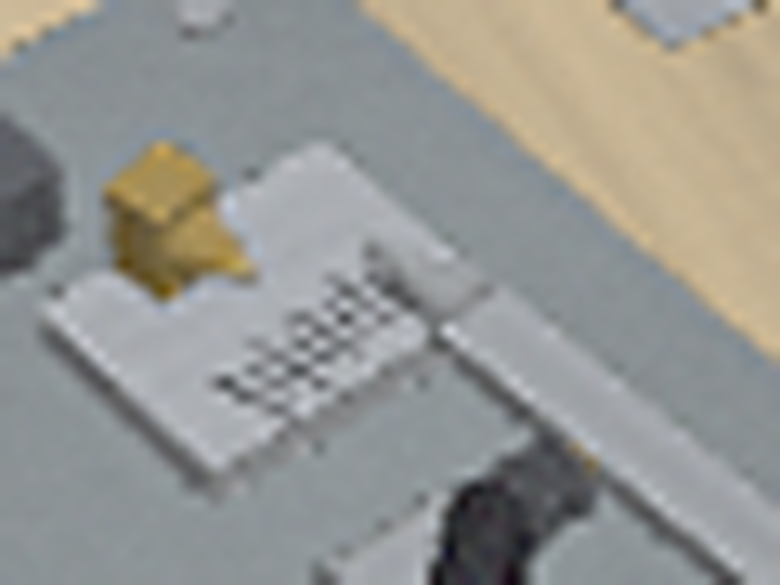

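```bash
cat >> h.py <<'E'
def zc(z,u,v):  # zoom coords -> pixel
    return ((u+.5)/z[2]+z[0]-.5,(v+.5)/z[2]+z[1]-.5)
def gap(p,z,piv,tip,nose):
    P,t,n=[at(p,*zc(z,*q),.037 if i else .045)[:2] for i,q in enumerate((piv,tip,nose))]
    a=t-P;b=n-P; ang=np.arctan2(b[0]*a[1]-b[1]*a[0],a@b)
    print('r tip',np.linalg.norm(a)*1e3,'r nose',np.linalg.norm(b)*1e3,'gap mm (abs)',148*ang); return P,t,n
E
python3 - <<'E'
from h import *
pt=shot('top','t5');ps=shot('side','s5')
print(gap(pt,(265,195,10),(748,73),(195,245),(193,343)))
P=at(pt,*zc((265,195,10),748,73),.045)
t=at(ps,*zc((262,175,13),372,250),.037);n=at(ps,*zc((262,175,13),258,270),.037);print(t,n,t-n)
P=at(ps,*zc((190,140,3.5),485,285),.045)
print(P)
a=(t-P)[:2];b=(n-P)[:2];print(np.linalg.norm(a),np.linalg.norm(b),148*np.arctan2(b[0]*a[1]-b[1]*a[0],a@b))
E
```

```text
r tip 144.5191757579023 r nose 153.93520918602624 gap mm (abs) -22.43692226703753
(array([ 0.64754072, -0.00536386]), array([0.60799627, 0.13363984]), array([0.58354269, 0.13463721]))
[0.61261015 0.12957792 0.037     ] [0.58994493 0.135137   0.037     ] [ 2.26652214e-02 -5.55907937e-03  1.11022302e-16]
[ 0.65324717 -0.00381793  0.045     ]
0.13944828002096174 0.15269462672419615 -19.501089037231402
```

Request:
{"method": "send_rows", "body": {"series": [[[0,0,0.05,1.7,-2.6,0,0],[0,0,0.05,1.7,-2.6,0,0],[0,0,0.05,1.7,-2.6,0,0],[0,0,0.05,1.7,-2.6,0,0],[0,0,0.05,1.7,-2.6,0,0],[0,0,0.05,1.7,-2.6,0,0],[0,0,0.05,1.7,-2.6,0,0],[0,0,0.05,1.7,-2.6,0,0],[0,0,0.05,1.7,-2.6,0,0],[0,0,0.05,1.7,-2.6,0,0]]]}}

```text
time: 2.33
tcp_pos: [0.3297, 0.338, 0.2175]
orientation: [[0.001, 0.276, -0.961], [0.003, -0.961, -0.276], [-1.0, -0.003, -0.002]]
ft_force: [0.6, 0.6, -0.4]
gripper_width: 0.0857
```

Request:
{"method": "send_rows", "body": {"series": [[[0,0,0.07,2.3,-3.6,0,0],[0,0,0.07,2.3,-3.6,0,0],[0,0,0.07,2.3,-3.6,0,0],[0,0,0.07,2.3,-3.6,0,0],[0,0,0.07,2.3,-3.6,0,0],[0,0,0.07,2.3,-3.6,0,0],[0,0,0.07,2.3,-3.6,0,0],[0,0,0.07,2.3,-3.6,0,0],[0,0,0.07,2.3,-3.6,0,0],[0,0,0.05,1.5,-2.5,0,0]]]}}

```text
time: 3.17
tcp_pos: [0.546, -0.0077, 0.2216]
orientation: [[0.005, 0.842, -0.54], [0.011, -0.54, -0.842], [-1.0, -0.002, -0.012]]
ft_force: [-0.1, 0.3, 0.7]
gripper_width: 0.0856
```

Run:
```python
from h import *
np.set_printoptions(precision=4,suppress=True)
s=ctrl.get_state();print(s['tcp_pos'],s['orientation'],s['qpos'],s['ft_force'],s['time'])
pt=shot('top','t6');ps=shot('side','s6')
for p in(pt,ps): print(proj(p,np.array(s['tcp_pos'])+[0,0,-.009]))
zoom(pt,300,190,100,90,6,'t6z',100);zoom(ps,250,120,100,130,4.5,'s6z',160)
```

```text
[ 0.546  -0.0077  0.2216] [[ 0.0051  0.8416 -0.5401]
 [ 0.0111 -0.5401 -0.8415]
 [-0.9999 -0.0017 -0.0122]] [ 0.2774  0.2457 -0.1816 -0.0103 -1.1356  2.298 ] [-0.1029  0.2596  0.6809] 3.1667
[344.6738 246.7785]
[286.9431 189.9181]
```

View pics/t6z.png

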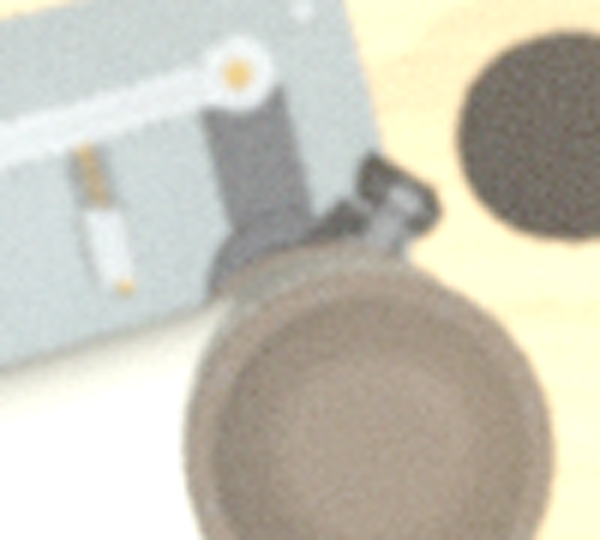

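View pics/s6z.png

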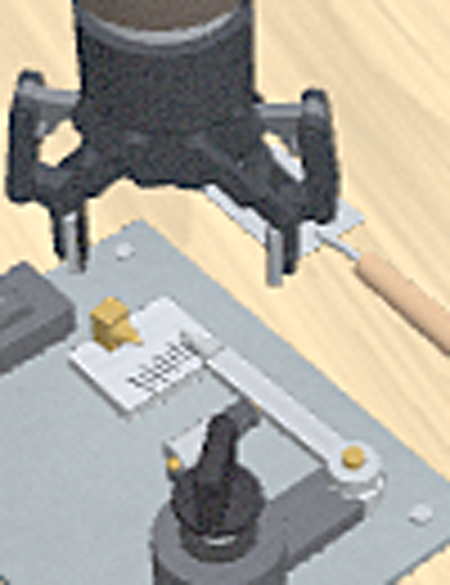

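Run:
```python
from h import *
np.set_printoptions(precision=4,suppress=True)
s=ctrl.get_state();print(s['tcp_pos'],s['orientation'],s['qpos'],s['ft_force'],s['time'])
ps=shot('side','s7')
s=ctrl.get_state();print(s['tcp_pos'])
for d in(-.009,-.022,0): print(zc((0,0,1),0,0),(proj(ps,np.array(s['tcp_pos'])+[0,0,d])-[250,120]+.5)*4.5-.5)
zoom(ps,250,120,100,130,4.5,'s7z',160)
```

```text
[ 0.5464 -0.0085  0.221 ] [[ 0.0044  0.838  -0.5456]
 [ 0.0105 -0.5456 -0.838 ]
 [-0.9999 -0.0021 -0.0112]] [ 0.2759  0.2471 -0.1813 -0.0099 -1.1353  2.2928] [ 0.0288 -0.6019 -1.5121] 3.2667
[ 0.5453 -0.0069  0.2209]
(0.0, 0.0) [165.9571 316.8654]
(0.0, 0.0) [167.0412 335.4079]
(0.0, 0.0) [165.1952 303.832 ]
```

View pics/s7z.png

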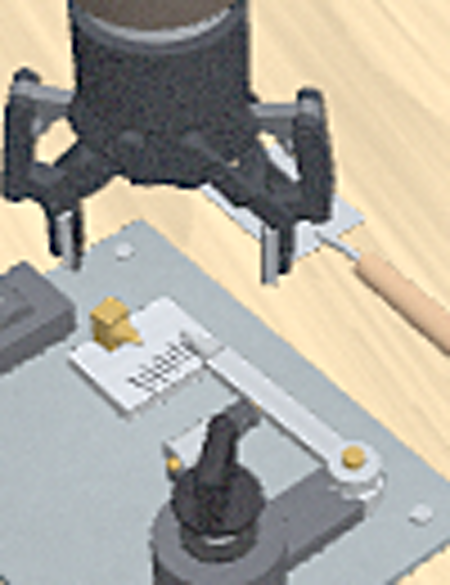

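Run:
```python
from h import *
np.set_printoptions(precision=4,suppress=True)
ps=shot('side','s8');pt=shot('top','t8')
s=ctrl.get_state();print(s['tcp_pos'],s['ft_force'])
R=np.array(s['orientation']);t=np.array(s['tcp_pos'])
Z=lambda X:(proj(ps,X)-[250,120]+.5)*4.5-.5
for d in(-.025,0,.009,.022):
  for y in(-.0425,.0425):
    for w in (-.011,.011): print(d,y,w,Z(t+R@[d,y,w]))
# flange / body centre
for d in(-.051,-.1,-.15): print('axis',d,Z(t+R@[d,0,0]),proj(pt,t+R@[d,0,0]))
```

```text
[ 0.5444 -0.005   0.2212] [ 0.9343  0.1528 -0.4044]
-0.025 -0.0425 -0.011 [ 73.0518 241.6801]
-0.025 -0.0425 0.011 [ 65.5354 275.2381]
-0.025 0.0425 -0.011 [252.5598 254.3152]
-0.025 0.0425 0.011 [247.5416 288.1841]
0 -0.0425 -0.011 [ 76.6888 278.4003]
0 -0.0425 0.011 [ 69.3551 311.8725]
0 0.0425 -0.011 [253.0762 290.9557]
0 0.0425 0.011 [248.1539 324.7318]
0.009 -0.0425 -0.011 [ 77.9673 291.3088]
0.009 -0.0425 0.011 [ 70.6974 324.7466]
0.009 0.0425 -0.011 [253.2577 303.835 ]
0.009 0.0425 0.011 [248.3691 337.5742]
0.022 -0.0425 -0.011 [ 79.7863 309.6733]
0.022 -0.0425 0.011 [ 72.6066 343.0583]
0.022 0.0425 -0.011 [253.5159 322.1568]
0.022 0.0425 0.011 [248.6751 355.8398]
axis -0.051 [157.1959 225.2056] [345.1396 249.5378]
axis -0.1 [152.5745 146.5113] [346.7656 251.3424]
axis -0.15 [147.4925  59.9742] [348.621  253.4016]
```

View pics/s8.png

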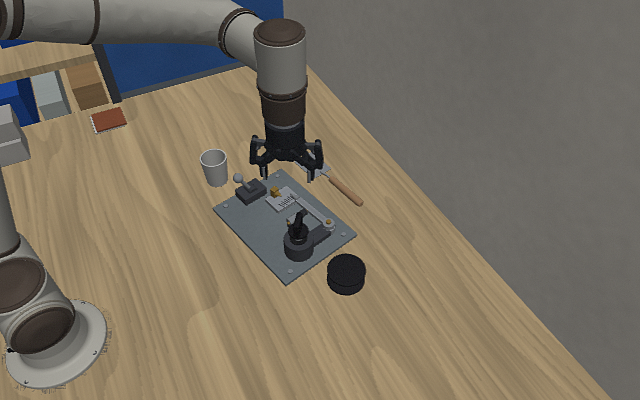

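View pics/t8.png

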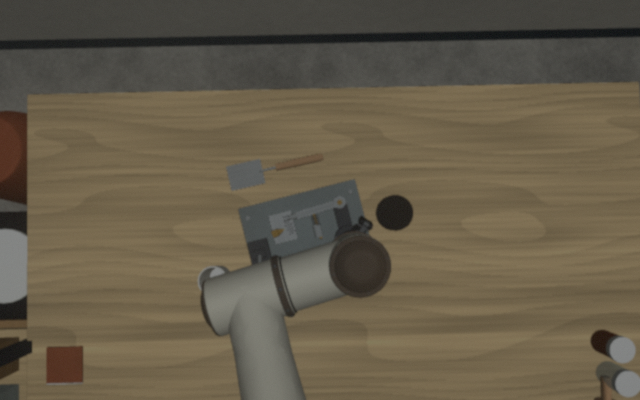

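Run:
```python
from h import *
np.set_printoptions(precision=4,suppress=True)
pt=shot('top','t9')
s=ctrl.get_state();print(s['tcp_pos'],s['joint_vel'],s['qpos'])
R=np.array(s['orientation']);t=np.array(s['tcp_pos'])
for d in (-.05,0,.009):
  for y in(.0425,.057): print(d,y,proj(pt,t+R@[d,y,0]))
for n in ['knob_grip','spool','feeder']:
  for r in ctrl.cut_out(n,pt)[:1]: print(n,r['rect'])
zoom(pt,340,205,60,45,13,'t9z',100)
```

```text
[ 0.5442 -0.0044  0.2214] [ 0.016  -0.008  -0.0024  0.0016 -0.0023  0.0042] [ 0.284   0.2431 -0.1852 -0.011  -1.1353  2.2902]
-0.05 0.0425 [355.8766 231.4112]
-0.05 0.057 [359.6363 225.2207]
0 0.0425 [353.8426 230.669 ]
0 0.057 [357.4132 224.792 ]
0.009 0.0425 [353.4981 230.5433]
0.009 0.057 [357.0367 224.7194]
spool [375.6, 195.0, 35.4, 34.7]
feeder [238.4, 180.9, 128.3, 82.4]
```

View pics/t9z.png

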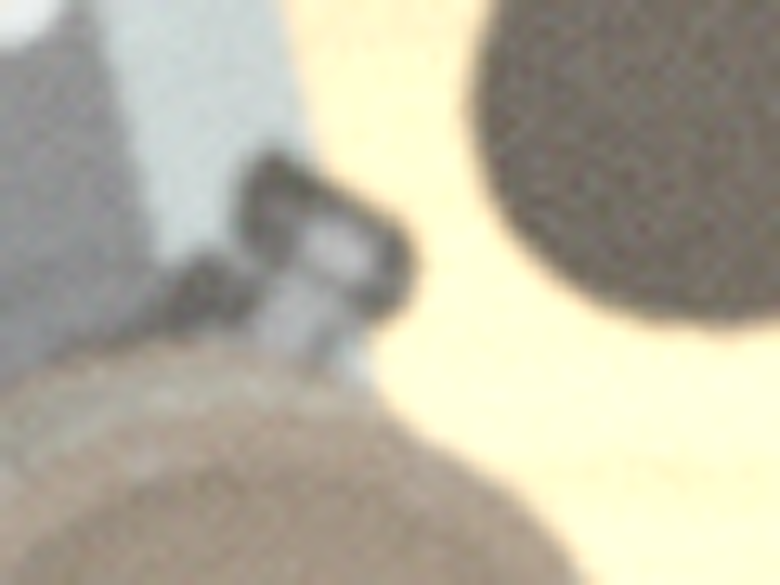

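Run:
```python
from h import *
np.set_printoptions(precision=4,suppress=True)
ps=shot('side','s10');pt=shot('top','t10')
s=ctrl.get_state();print(s['tcp_pos'],s['joint_vel'],s['ft_force'])
print(proj(ps,[0,0,0]),[proj(ps,[.1*np.cos(a),.1*np.sin(a),0.01]) for a in np.arange(0,6.3,1.57)])
t=np.array(s['tcp_pos'])
for z in(.4,.45,.5): print(z,proj(ps,[t[0],t[1],z]),proj(pt,[t[0],t[1],z]))
# line fit straightness: mark table edge? triangulate spool & beaker centre
print(tri(pt,(393.9,212.9),ps,(345.9,263)))
# flange top disc: side ~(280,30), top (360,266)
print(tri(pt,(360,266),ps,(280,31)))
```

```text
[ 0.5444 -0.004   0.2218] [-0.0053  0.0039  0.0013  0.0008 -0.      0.0017] [0.6746 0.2812 0.2572]
[ 56.2878 342.4959] [array([103.108 , 320.4422]), array([ 47.6814, 303.2699]), array([  2.7479, 361.3611]), array([ 61.9948, 381.8131]), array([103.1386, 320.5597])]
0.4 [281.3602 120.1529] [348.0313 254.3306]
0.45 [280.0316  98.1645] [349.8054 256.6911]
0.5 [278.5886  74.2839] [351.8302 259.3849]
(array([ 0.6202, -0.1399,  0.0595]), np.float64(0.007659671321740336))
(array([ 0.5454, -0.0106,  0.5839]), np.float64(0.005824443228869309))
```

Request:
{"method": "send_rows", "body": {"series": [[[0,0,0,0.7,-1.2,-1,0.45],[0,0,0,0.6,-1.2,-1,0.45],[0,0,0,0,0,-1,0.45],[0,0,0,0,0,-1,0.45],[0,0,0,0,0,0,0.45],[0,0,0,0,0,0,0.45]]]}}

```text
time: 4.22
tcp_pos: [0.5572, -0.0246, 0.1814]
orientation: [[0.008, 0.845, -0.535], [0.013, -0.535, -0.845], [-1.0, 0.0, -0.015]]
ft_force: [-0.2, -0.0, 0.4]
gripper_width: 0.0466
```

```bash
cat > look.py <<'E'
import sys
from h import *
np.set_printoptions(precision=4,suppress=True)
n=sys.argv[1]
ps=shot('side','s'+n);pt=shot('top','t'+n)
s=ctrl.get_state();print(s['time'],s['tcp_pos'],s['ft_force'],s['gripper_width'],s['qpos']);R=np.array(s['orientation']);print(R)
t=np.array(s['tcp_pos'])
print([ (proj(ps,t+R@[d,0,0])-[250,150]+.5)*5-.5 for d in (0,.022)])
zoom(ps,250,150,100,110,5,'s%sz'%n,160)
zoom(pt,265,180,130,90,6,'t%sz'%n,130)
E
python3 look.py 11
```

```text
4.3167 [ 0.5573 -0.0246  0.1817] [-0.4383 -0.122  -0.1879] 0.047172380386935324 [ 0.2404  0.2967 -0.2156 -0.0121 -1.0473  2.3431]
[[ 0.0085  0.8451 -0.5345]
 [ 0.0128 -0.5346 -0.845 ]
 [-0.9999  0.0003 -0.0154]]
[array([229.3751, 266.6101]), array([230.8074, 299.2424])]
```

View pics/s11z.png

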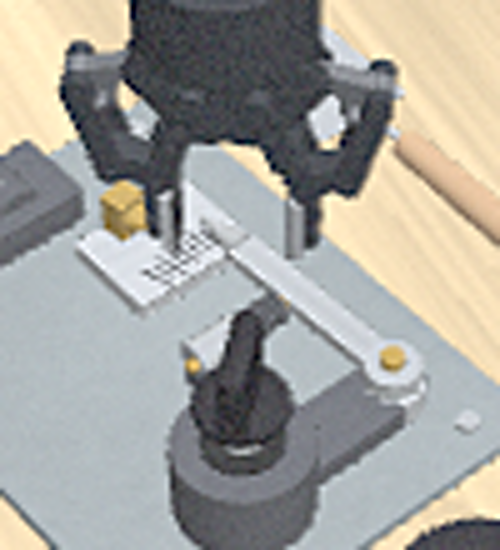

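View pics/t11z.png

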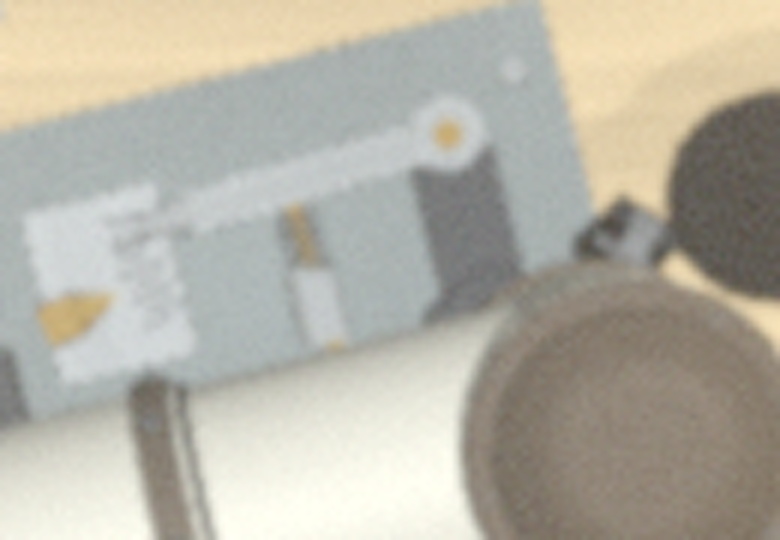

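Request:
{"method": "send_rows", "body": {"series": [[[0,0,0,0,0,-1,0.45],[0,0,0,0,0,-1,0.45],[0,0,0,0,0,-0.6,0.45],[0,0,0,0,0,0,0.45],[0,0,0,0,0,0,0.45]]]}}

```text
time: 4.73
tcp_pos: [0.5575, -0.0236, 0.1543]
orientation: [[0.011, 0.846, -0.533], [0.013, -0.533, -0.846], [-1.0, 0.002, -0.017]]
ft_force: [1.2, 0.0, -0.0]
gripper_width: 0.0473
```

```bash
python3 look.py 12
```

```text
4.8333 [ 0.5576 -0.0236  0.1546] [ 0.1516 -0.421  -0.2694] 0.047144030083791956 [ 0.242   0.3216 -0.254  -0.0126 -0.981   2.3436]
[[ 0.0113  0.8457 -0.5335]
 [ 0.0135 -0.5336 -0.8456]
 [-0.9998  0.0023 -0.0175]]
[array([230.7892, 305.634 ]), array([232.2842, 337.0174])]
```

View pics/s12z.png

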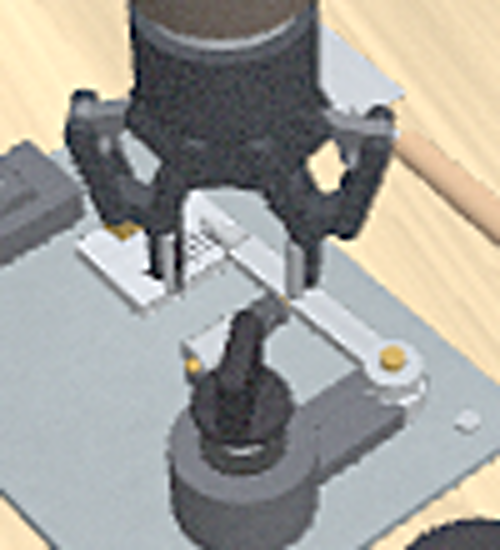

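Request:
{"method": "send_rows", "body": {"series": [[[-0.0135,0.011,0,0,-0.35,-0.7,0.45],[0,0,0,0,0,-0.8,0.45],[0,0,0,0,0,0,0.45],[0,0,0,0,0,0,0.45]]]}}

```text
time: 5.17
tcp_pos: [0.5583, -0.0275, 0.1388]
orientation: [[0.001, 0.846, -0.534], [-0.001, -0.534, -0.846], [-1.0, 0.002, 0.001]]
ft_force: [-0.9, -0.5, 0.5]
gripper_width: 0.047
```

```bash
python3 look.py 13
```

```text
5.2667 [ 0.5582 -0.0275  0.139 ] [ 0.2042  0.2508 -0.0478] 0.04686923887425921 [ 0.2415  0.3435 -0.2704  0.0016 -0.9561  2.3362]
[[ 0.0011  0.8457 -0.5337]
 [-0.0011 -0.5337 -0.8457]
 [-1.      0.0015  0.0003]]
[array([236.7136, 333.8127]), array([237.9771, 365.1869])]
```

View pics/s13z.png

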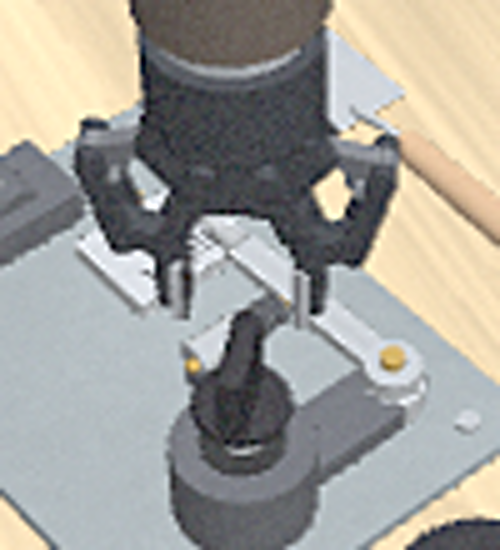

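Request:
{"method": "send_rows", "body": {"series": [[[0,0,0,0,0,-0.6,0.45],[0,0,0,0,0,-0.6,0.45],[0,0,0,0,0,-0.5,0.45],[0,0,0,0,0,0,0.45],[0,0,0,0,0,0,0.45]]]}}

```text
time: 5.68
tcp_pos: [0.5584, -0.0274, 0.1206]
orientation: [[0.002, 0.846, -0.534], [-0.001, -0.534, -0.846], [-1.0, 0.002, -0.0]]
ft_force: [-0.8, 0.0, -0.4]
gripper_width: 0.047
```

```bash
python3 look.py 14
```

```text
5.7833 [ 0.5584 -0.0274  0.1208] [0.0754 0.1424 0.8137] 0.04697742026585317 [ 0.2415  0.3633 -0.293   0.0015 -0.9126  2.3361]
[[ 0.0022  0.8456 -0.5338]
 [-0.0007 -0.5338 -0.8456]
 [-1.      0.0022 -0.0006]]
[array([238.0345, 359.6675]), array([239.3026, 390.2728])]
```

View pics/s14z.png

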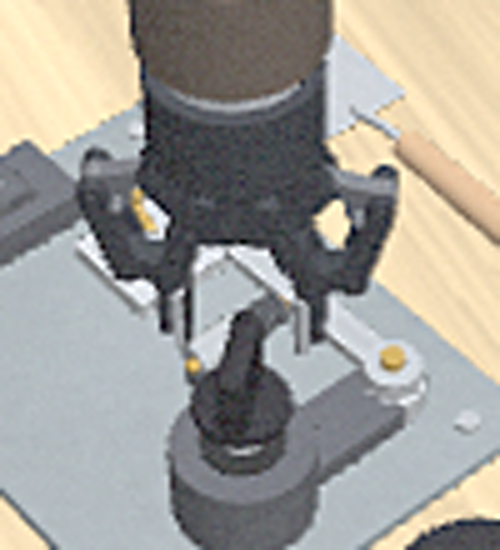

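Request:
{"method": "send_rows", "body": {"series": [[[0,0,0,0,0,-0.5,0.45],[0,0,0,0,0,-0.3,0.45],[0,0,0,0,0,0,0.45]]]}}

```text
time: 6.03
tcp_pos: [0.5589, -0.0273, 0.1127]
orientation: [[0.004, 0.846, -0.534], [-0.0, -0.534, -0.846], [-1.0, 0.003, -0.002]]
ft_force: [-0.0, -0.7, 0.1]
gripper_width: 0.0469
```

```bash
python3 look.py 15
```

```text
6.1333 [ 0.5591 -0.0273  0.1131] [-0.394   0.4469  0.5761] 0.046684742924582585 [ 0.2415  0.3721 -0.302   0.0018 -0.8926  2.3361]
[[ 0.0043  0.8457 -0.5336]
 [-0.0004 -0.5336 -0.8457]
 [-1.      0.0039 -0.002 ]]
[array([239.7515, 369.7164]), array([241.0744, 399.9757])]
```

View pics/s15z.png

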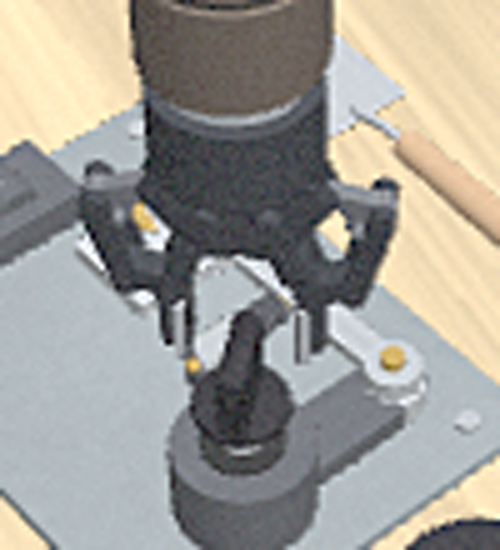

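Request:
{"method": "send_rows", "body": {"series": [[[0,0,0,0,0,-0.4,0.45],[0,0,0,0,0,0,0.45]]]}}

```text
time: 6.3
tcp_pos: [0.5593, -0.0273, 0.1091]
orientation: [[0.005, 0.846, -0.534], [-0.0, -0.534, -0.846], [-1.0, 0.004, -0.002]]
ft_force: [-0.8, -0.9, 0.2]
gripper_width: 0.047
```

Request:
{"method": "send_rows", "body": {"series": [[[0,0,0,0,0,-0.4,0.45],[0,0,0,0,0,0,0.45]]]}}

```text
time: 6.47
tcp_pos: [0.5594, -0.0273, 0.1047]
orientation: [[0.005, 0.846, -0.534], [-0.0, -0.534, -0.846], [-1.0, 0.005, -0.003]]
ft_force: [0.3, -0.7, -1.2]
gripper_width: 0.0471
```

```bash
python3 look.py 16
```

```text
6.5667 [ 0.56   -0.0272  0.1055] [ 0.8684  0.2505 -0.1927] 0.047154517855544774 [ 0.2415  0.3812 -0.3106  0.0024 -0.8726  2.336 ]
[[ 0.0067  0.8459 -0.5333]
 [-0.0003 -0.5333 -0.8459]
 [-1.      0.0058 -0.0033]]
[array([241.799 , 379.4706]), array([243.1846, 409.3918])]
```

View pics/s16z.png

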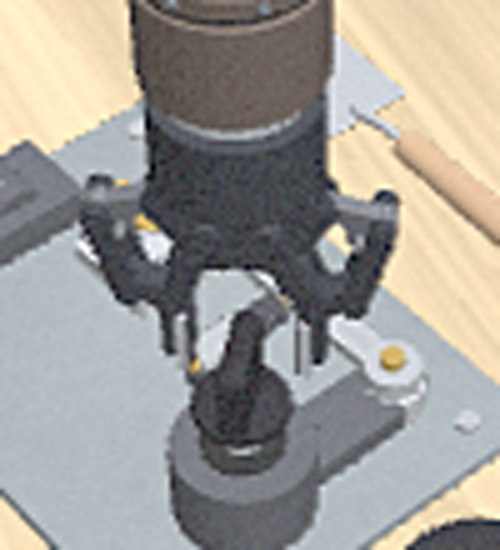

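Request:
{"method": "send_rows", "body": {"series": [[[0,-0.006,0,-0.1,0,-0.4,0.45],[0,0,0,0,0,0,0.45]]]}}

```text
time: 6.73
tcp_pos: [0.5592, -0.0272, 0.1014]
orientation: [[0.014, 0.846, -0.533], [-0.0, -0.533, -0.846], [-1.0, 0.012, -0.007]]
ft_force: [0.2, 0.1, -0.3]
gripper_width: 0.0469
```

Request:
{"method": "send_rows", "body": {"series": [[[0,0,0,0,0,-0.3,0.45],[0,0,0,0,0,0,0.45]]]}}

```text
time: 6.9
tcp_pos: [0.559, -0.0272, 0.0981]
orientation: [[0.014, 0.846, -0.533], [-0.0, -0.533, -0.846], [-1.0, 0.012, -0.007]]
ft_force: [0.4, 0.1, 0.1]
gripper_width: 0.0467
```

```bash
python3 look.py 17
```

```text
7.0 [ 0.5596 -0.0272  0.0987] [-0.8818 -0.1275  0.0988] 0.04713798790951992 [ 0.2429  0.3849 -0.3266  0.0051 -0.8447  2.3331]
[[ 0.0152  0.846  -0.533 ]
 [-0.0002 -0.533  -0.8461]
 [-0.9999  0.0129 -0.0079]]
[array([241.3074, 389.0087]), array([243.0505, 418.5188])]
```

View pics/s17z.png

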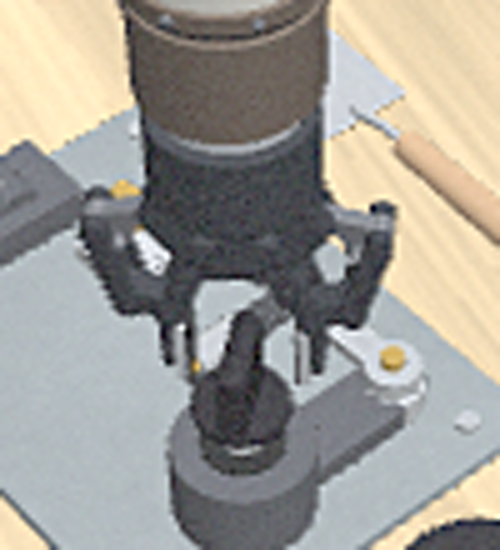

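View pics/t17z.png

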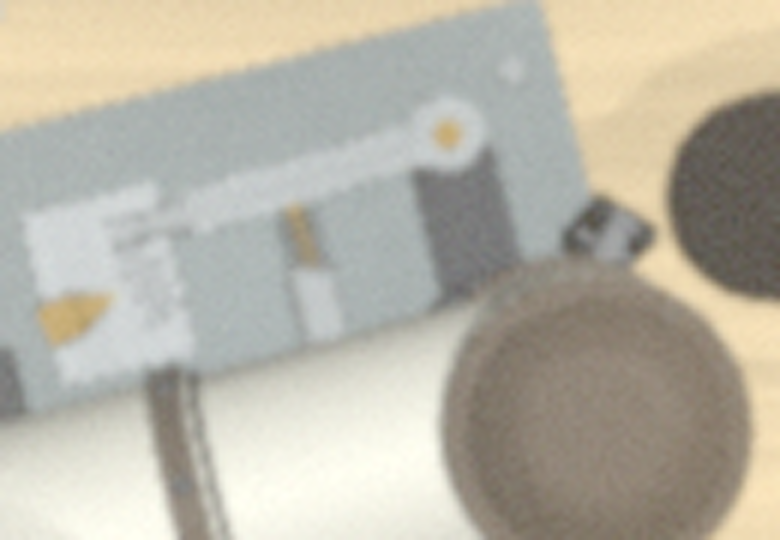

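Request:
{"method": "send_rows", "body": {"series": [[[0,0.015,0,-0.1,0,-0.05,0.6],[0,0,0,0,0,0,0.7],[0,0,0,0,0,0,0.75],[0,0,0,0,0,0,0.75],[0,0,0,0,0,0,0.75]]]}}

```text
time: 7.42
tcp_pos: [0.559, -0.0271, 0.0985]
orientation: [[-0.001, 0.846, -0.533], [-0.0, -0.533, -0.846], [-1.0, -0.001, 0.0]]
ft_force: [0.3, 0.1, -0.6]
gripper_width: 0.022
```

```bash
python3 look.py 18
```

```text
7.5167 [ 0.5589 -0.0271  0.0985] [-0.3553  0.1164 -0.3365] 0.021017821926877286 [ 0.2411  0.3914 -0.3144 -0.0001 -0.8658  2.3384]
[[-0.0007  0.8461 -0.533 ]
 [-0.0001 -0.533  -0.8461]
 [-1.     -0.0006  0.0005]]
[array([239.9303, 389.7788]), array([241.0187, 419.5508])]
```

View pics/s18z.png

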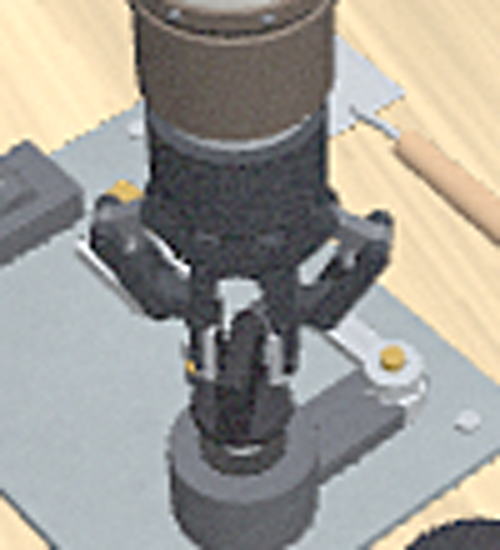

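Request:
{"method": "send_rows", "body": {"series": [[[0,0,0,0,0,0,0.8],[0,0,0,0,0,0,0.85],[0,0,0,0,0,0,0.9],[0,0,0,0,0,0,1],[0,0,0,0,0,0,1]]]}}

```text
time: 7.93
tcp_pos: [0.5566, -0.0263, 0.098]
orientation: [[-0.005, 0.846, -0.533], [0.001, -0.533, -0.846], [-1.0, -0.005, 0.002]]
ft_force: [-1.2, 1.3, 1.2]
gripper_width: 0.0125
```

```bash
python3 look.py 19; python3 -c "
from h import *
print(ctrl.get_state()['wrist_torque'])"
```

```text
8.0333 [ 0.5566 -0.0263  0.098 ] [-2.4804  0.9909  1.1474] 0.0124723166625855 [ 0.2424  0.3905 -0.3165 -0.0027 -0.8685  2.3384]
[[-0.0051  0.8459 -0.5333]
 [ 0.0009 -0.5333 -0.8459]
 [-1.     -0.0048  0.002 ]]
[array([234.6157, 391.1515]), array([235.5744, 420.9434])]
[0.1754205  0.32912768 0.00380453]
```

View pics/s19z.png

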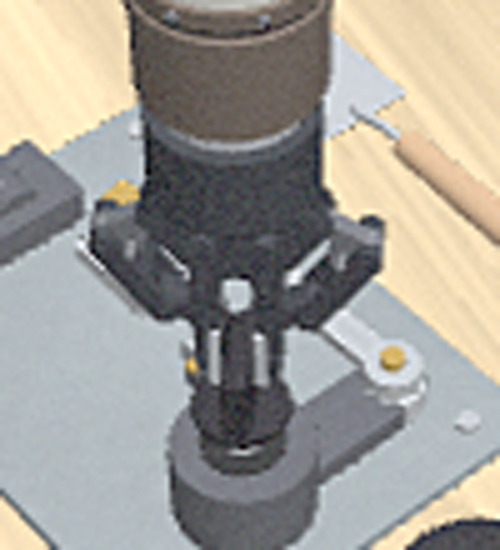

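Request:
{"method": "send_rows", "body": {"series": [[[0,0,0,0,0,-0.1,1],[0,0,0,0,0,-0.1,1],[0,0,0,0,0,-0.1,1]]]}}

```text
time: 8.28
tcp_pos: [0.5566, -0.0263, 0.0951]
orientation: [[-0.005, 0.846, -0.533], [0.001, -0.533, -0.846], [-1.0, -0.005, 0.002]]
ft_force: [-2.9, 1.6, 0.7]
gripper_width: 0.0128
```

Request:
{"method": "send_rows", "body": {"series": [[[0,0,0,0,0,-0.1,1],[0,0,0,0,0,-0.1,1]]]}}

```text
time: 8.45
tcp_pos: [0.5566, -0.0263, 0.0929]
orientation: [[-0.005, 0.846, -0.533], [0.001, -0.533, -0.846], [-1.0, -0.005, 0.002]]
ft_force: [-1.4, 0.4, 1.4]
gripper_width: 0.0122
```

Request:
{"method": "send_rows", "body": {"series": [[[0,0,0,0,0,-0.1,1],[0,0,0,0,0,-0.1,1]]]}}

```text
time: 8.62
tcp_pos: [0.5566, -0.0263, 0.0908]
orientation: [[-0.005, 0.846, -0.533], [0.001, -0.533, -0.846], [-1.0, -0.005, 0.002]]
ft_force: [-2.1, 1.9, 4.0]
gripper_width: 0.0123
```

Request:
{"method": "send_rows", "body": {"series": [[[0,0,0,0,0,-0.1,1],[0,0,0,0,0,-0.1,1]]]}}

```text
time: 8.78
tcp_pos: [0.5567, -0.0263, 0.09]
orientation: [[-0.005, 0.846, -0.533], [0.0, -0.533, -0.846], [-1.0, -0.004, 0.002]]
ft_force: [-5.1, 2.6, 8.6]
gripper_width: 0.0124
```

Request:
{"method": "send_rows", "body": {"series": [[[0,0,0,0,0,-0.05,1]]]}}

```text
time: 8.87
tcp_pos: [0.5567, -0.0263, 0.0904]
orientation: [[-0.005, 0.846, -0.532], [0.0, -0.532, -0.846], [-1.0, -0.004, 0.002]]
ft_force: [-2.3, 1.5, 7.1]
gripper_width: 0.0123
```

Request:
{"method": "send_rows", "body": {"series": [[[0,0,0,0,0,-0.05,1]]]}}

```text
time: 8.95
tcp_pos: [0.5567, -0.0263, 0.0906]
orientation: [[-0.005, 0.847, -0.532], [-0.0, -0.532, -0.847], [-1.0, -0.004, 0.002]]
ft_force: [-3.1, 0.5, 5.9]
gripper_width: 0.0125
```

Request:
{"method": "send_rows", "body": {"series": [[[0,0,0,0,0,-0.1,1]]]}}

```text
time: 9.03
tcp_pos: [0.5567, -0.0263, 0.0904]
orientation: [[-0.004, 0.847, -0.532], [-0.0, -0.532, -0.847], [-1.0, -0.004, 0.002]]
ft_force: [-4.1, 1.4, 5.4]
gripper_width: 0.0126
```

Request:
{"method": "send_rows", "body": {"series": [[[0,0,0,0,0,-0.1,1],[0,0,0,0,0,-0.1,1]]]}}

```text
time: 9.2
tcp_pos: [0.5567, -0.0263, 0.0902]
orientation: [[-0.004, 0.847, -0.532], [-0.001, -0.532, -0.847], [-1.0, -0.003, 0.003]]
ft_force: [-3.8, 2.7, 7.5]
gripper_width: 0.0124
```

Request:
{"method": "send_rows", "body": {"series": [[[0,0,0,0,0,-0.15,1]]]}}

```text
time: 9.28
tcp_pos: [0.5567, -0.0263, 0.0898]
orientation: [[-0.004, 0.847, -0.531], [-0.001, -0.531, -0.847], [-1.0, -0.003, 0.003]]
ft_force: [-4.2, 1.9, 8.9]
gripper_width: 0.0124
```

Request:
{"method": "send_rows", "body": {"series": [[[0,0,0,0,0,-0.15,1]]]}}

```text
time: 9.37
tcp_pos: [0.5567, -0.0263, 0.0896]
orientation: [[-0.003, 0.847, -0.531], [-0.001, -0.531, -0.847], [-1.0, -0.002, 0.003]]
ft_force: [-5.4, 1.9, 10.5]
gripper_width: 0.0127
```

Request:
{"method": "send_rows", "body": {"series": [[[0,0,0,-0.05,0.02,-0.2,1],[0,0,0,-0.05,0.02,-0.2,1]]]}}

```text
time: 9.53
tcp_pos: [0.5567, -0.0263, 0.0893]
orientation: [[-0.001, 0.848, -0.53], [-0.002, -0.53, -0.848], [-1.0, 0.001, 0.002]]
ft_force: [-4.8, 1.0, 12.7]
gripper_width: 0.0124
```

Request:
{"method": "send_rows", "body": {"series": [[[0,0,0,-0.05,0.02,-0.22,1],[0,0,0,-0.05,0.02,-0.22,1]]]}}

```text
time: 9.7
tcp_pos: [0.5567, -0.0263, 0.0891]
orientation: [[0.002, 0.849, -0.528], [-0.004, -0.528, -0.849], [-1.0, 0.004, 0.002]]
ft_force: [-4.9, 2.5, 12.4]
gripper_width: 0.0125
```

Request:
{"method": "send_rows", "body": {"series": [[[0,0,0,-0.05,0,-0.26,1],[0,0,0,-0.05,0,-0.26,1]]]}}

```text
time: 9.87
tcp_pos: [0.5567, -0.0263, 0.0887]
orientation: [[0.006, 0.85, -0.527], [-0.005, -0.527, -0.85], [-1.0, 0.007, 0.001]]
ft_force: [-5.6, 2.7, 15.3]
gripper_width: 0.0127
```

Request:
{"method": "send_rows", "body": {"series": [[[0,0,0,-0.05,0,-0.28,1],[0,0,0,-0.05,0,-0.28,1]]]}}

```text
time: 10.03
tcp_pos: [0.5568, -0.0263, 0.0885]
orientation: [[0.009, 0.85, -0.526], [-0.006, -0.526, -0.85], [-1.0, 0.011, -0.0]]
ft_force: [-5.9, 2.8, 16.4]
gripper_width: 0.0122
```

Request:
{"method": "send_rows", "body": {"series": [[[0.003,0.005,-0.06,0,0,-0.28,1],[0.003,0.005,-0.06,0,0,-0.28,1]]]}}

```text
time: 10.2
tcp_pos: [0.5568, -0.0264, 0.0885]
orientation: [[0.0, 0.781, -0.624], [-0.002, -0.624, -0.781], [-1.0, 0.001, 0.001]]
ft_force: [-7.9, 4.2, 16.2]
gripper_width: 0.0123
```

```bash
python3 -c "
from h import *
s=ctrl.get_state();print(s['wrist_torque'],s['ft_force'],s['tcp_pos'],s['orientation'],s['qpos'])"
```

```text
[0.71102687 2.21803552 0.1286141 ] [-7.85889339  4.15954973 16.15394263] [ 0.55680386 -0.02638642  0.08845819] [[ 2.82918631e-04  7.81235327e-01 -6.24236560e-01]
 [-1.65936466e-03 -6.24235359e-01 -7.81234576e-01]
 [-9.99998583e-01  1.25686191e-03  1.11974648e-03]] [ 0.244375    0.40004796 -0.33225031  0.0022569  -0.8386263   2.22155511]
```

Request:
{"method": "send_rows", "body": {"series": [[[0,0,-0.08,-0.05,0.02,-0.28,1],[0,0,-0.08,-0.05,0.02,-0.28,1],[0,0,-0.08,-0.05,0.02,-0.28,1],[0,0,-0.08,-0.05,0.02,-0.28,1]]]}}

```text
time: 10.53
tcp_pos: [0.5568, -0.0265, 0.0887]
orientation: [[0.005, 0.538, -0.843], [-0.006, -0.843, -0.538], [-1.0, 0.008, -0.001]]
ft_force: [-6.0, 1.0, 15.3]
gripper_width: 0.0121
```

```bash
cat > lt.py <<'E'
import sys
from h import *
np.set_printoptions(precision=4,suppress=True)
n=sys.argv[1]
s=ctrl.get_state();print(s['time'],s['tcp_pos'],s['ft_force'],s['wrist_torque'],s['qpos'][5])
pt=shot('top','t'+n);s=ctrl.get_state();print(s['ft_force'],s['tcp_pos'],'yaw',np.degrees(np.arctan2(s['orientation'][1][1],s['orientation'][0][1])))
zoom(pt,265,195,80,55,10,'t%sz'%n,160)
E
python3 lt.py 20
```

```text
10.5333 [ 0.5568 -0.0265  0.0887] [-5.9952  0.9585 15.2505] [0.4243 1.9387 0.1506] 1.884764266851292
[-6.8692  0.6273 15.0113] [ 0.5569 -0.0265  0.0887] yaw -57.627507673821924
```

View pics/t20z.png

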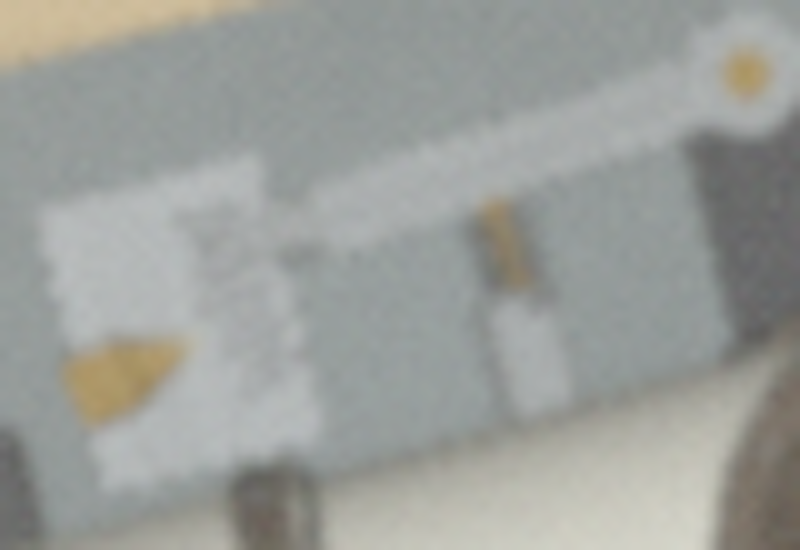

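```bash
cat > arm.py <<'E'
import sys
from h import *
from scipy.ndimage import map_coordinates,gaussian_filter
def armang(p,img=None,rmin=30,rmax=115):
    img=p['img'] if img is None else img
    g=gaussian_filter(img.astype(float).mean(2),0.6)
    P=at(p,*zc((265,195,10),748,73),.045); 
    best=[]
    A=np.radians(np.arange(80,135,.1))
    r=np.arange(rmin,rmax,1.)/1e3
    T=np.array(p['cam_to_world'])
    def samp(a,off):
        d=np.array([np.cos(a),np.sin(a),0]);n=np.array([-np.sin(a),np.cos(a),0])
        X=P+r[:,None]*d+off*n; X[:,2]=.0415
        c=(X-T[:3,3])@T[:3,:3]; u=p['cx']+f(p)*c[:,0]/c[:,2];v=p['cy']+f(p)*c[:,1]/c[:,2]
        return np.median(map_coordinates(g,[v,u],order=1))
    sc=[]
    for a in A:
        sc.append(np.mean([samp(a,o) for o in(-.006,-.003,0,.003,.006)])-.5*samp(a,.014)-.5*samp(a,-.014))
    sc=np.array(sc);i=sc.argmax();w=sc>sc[i]*.6; 
    w&=abs(A-A[i])<np.radians(6)
    return np.degrees((A[w]*(sc[w]-.6*sc[i])).sum()/(sc[w]-.6*sc[i]).sum()),np.degrees(A[i]),P
def markang(p,P,nose=(193,343)):
    n=at(p,*zc((265,195,10),*nose),.037)-P; return np.degrees(np.arctan2(n[1],n[0]))
if __name__=='__main__':
    p=ctrl.grab_frame('top')
    for n in sys.argv[1:]+[None]:
        im=p['img'] if n is None else cv2.imread(f'pics/{n}.png')
        a,b,P=armang(p,im); m=markang(p,P); print(n,round(a,2),round(b,2),'mark',round(m,2),'gap mm',round((m-a)*np.pi/180*148,2))
    cv2.imwrite('pics/tlast.png',p['img'])
    s=ctrl.get_state();print(s['time'],s['ft_force'],s['tcp_pos'][2])
E
python3 arm.py top0 t8 t17 t20
```

```text
top0 105.35 105.5 mark 114.57 gap mm 23.81
t8 105.27 105.3 mark 114.57 gap mm 24.02
t17 105.31 105.6 mark 114.57 gap mm 23.92
t20 107.24 107.6 mark 114.57 gap mm 18.92
None 107.38 107.9 mark 114.57 gap mm 18.55
10.6333 [-5.68136421  2.00679649 15.4635368 ] 0.08865591353153862
```

Request:
{"method": "send_rows", "body": {"series": [[[0,0.003,-0.08,-0.04,0,-0.29,1],[0,0,-0.08,-0.04,0,-0.29,1],[0,0.003,-0.08,-0.04,0,-0.29,1],[0,0,-0.08,-0.04,0,-0.29,1]]]}}

```text
time: 10.97
tcp_pos: [0.5569, -0.0267, 0.0884]
orientation: [[0.003, 0.241, -0.97], [-0.01, -0.97, -0.241], [-1.0, 0.011, -0.0]]
ft_force: [-6.0, 3.4, 16.9]
gripper_width: 0.0127
```

```bash
python3 arm.py
```

```text
None 108.9 109.0 mark 114.57 gap mm 14.64
11.0167 [-7.67987935  2.13090931 16.26588877] 0.08842805879696895
```

Request:
{"method": "send_rows", "body": {"series": [[[0.005,0.003,-0.08,-0.04,0,-0.28,1],[0.005,0,-0.08,-0.04,0,-0.28,1],[0.002,0.003,-0.08,-0.04,0,-0.28,1],[0.002,0,-0.08,-0.04,0,-0.28,1]]]}}

```text
time: 11.35
tcp_pos: [0.5568, -0.0269, 0.0886]
orientation: [[0.002, -0.086, -0.996], [0.001, -0.996, 0.086], [-1.0, -0.001, -0.002]]
ft_force: [-6.0, 2.6, 15.8]
gripper_width: 0.0127
```

```bash
python3 arm.py
```

```text
None 110.41 110.9 mark 114.57 gap mm 10.74
11.4 [-5.67738658  2.81307471 15.36629554] 0.08863260836065961
```

Request:
{"method": "send_rows", "body": {"series": [[[0.002,0.003,-0.08,-0.04,0,-0.28,1],[0,0.003,-0.08,-0.04,0,-0.28,1],[0.002,0.003,-0.08,-0.04,0,-0.28,1]]]}}

```text
time: 11.65
tcp_pos: [0.5567, -0.027, 0.0886]
orientation: [[-0.003, -0.327, -0.945], [0.003, -0.945, 0.327], [-1.0, -0.002, 0.003]]
ft_force: [-6.5, 3.0, 15.7]
gripper_width: 0.0126
```

```bash
python3 arm.py; python3 lt.py 21
```

```text
None 111.89 112.0 mark 114.57 gap mm 6.91
11.7 [-6.37573342  1.70662783 15.54972144] 0.0885812964856326
11.7 [ 0.5567 -0.027   0.0886] [-6.3757  1.7066 15.5497] [0.6525 2.0674 0.031 ] 0.9968327197332556
[-6.2045  2.5149 16.1319] [ 0.5567 -0.027   0.0886] yaw -108.9989156160532
```

View pics/t21z.png

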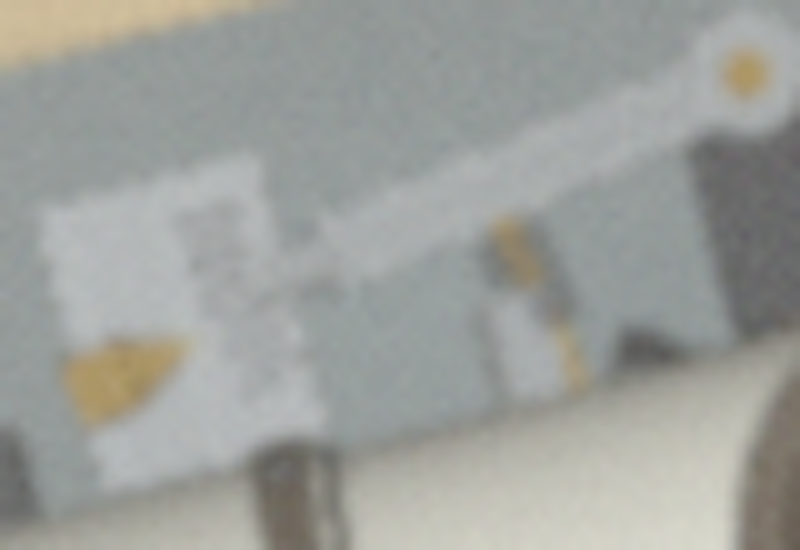

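```bash
python3 look.py 22; python3 -c "
from h import *
p=ctrl.grab_frame('side');zoom(p,262,175,60,45,13,'s22y',220)"
```

```text
11.85 [ 0.5567 -0.027   0.0886] [-6.3148  1.9929 16.1321] 0.01270950143101125 [ 0.2403  0.4012 -0.3274 -0.0046 -0.844   1.0033]
[[-0.0025 -0.3243 -0.946 ]
 [ 0.0029 -0.946   0.3243]
 [-1.     -0.002   0.0033]]
[array([235.9695, 404.8612]), array([236.9692, 434.1832])]
```

View pics/s22y.png

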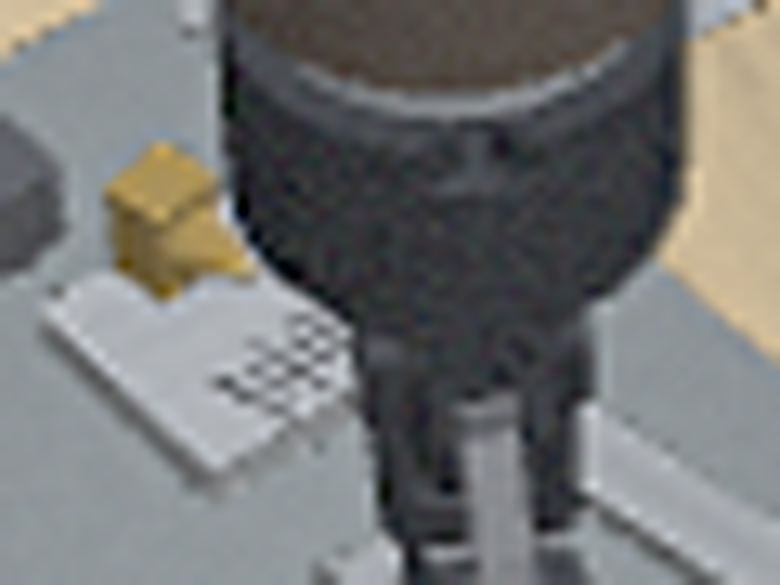

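Request:
{"method": "send_rows", "body": {"series": [[[0,0.003,-0.08,-0.04,0,-0.28,1],[0,0.003,-0.08,-0.04,0,-0.28,1],[0,0,0,0,0,-0.26,1]]]}}

```text
time: 12.15
tcp_pos: [0.5567, -0.027, 0.0886]
orientation: [[-0.005, -0.473, -0.881], [0.002, -0.881, 0.473], [-1.0, 0.001, 0.005]]
ft_force: [-8.0, 2.5, 15.2]
gripper_width: 0.0128
```

```bash
python3 arm.py; python3 lt.py 23;  python3 -c "
from h import *
p=ctrl.grab_frame('side');zoom(p,262,175,60,45,13,'s23y',220)"
```

```text
None 112.62 112.9 mark 114.57 gap mm 5.03
12.2 [-7.46177721  2.55193703 15.56859203] 0.0886417513666436
12.2 [ 0.5567 -0.027   0.0886] [-7.4618  2.5519 15.5686] [ 0.7516  2.1544 -0.0108] 0.8412607375770641
[-6.6387  2.4552 14.7738] [ 0.5567 -0.027   0.0886] yaw -118.10864887050653
```

View pics/s23y.png

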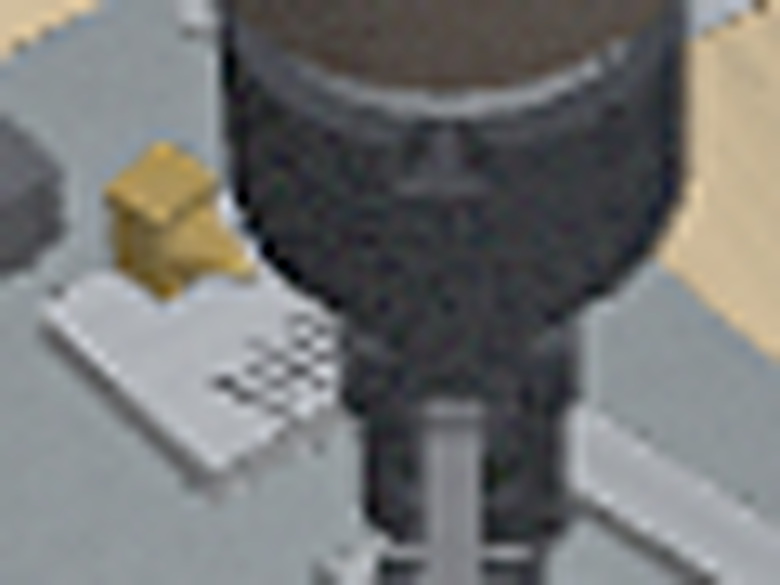

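View pics/t23z.png

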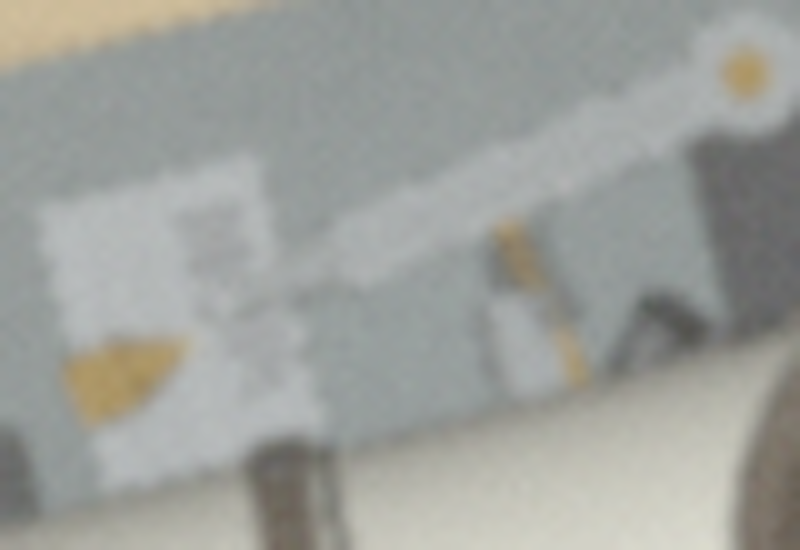

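Request:
{"method": "send_rows", "body": {"series": [[[0,-0.003,-0.08,-0.04,0,-0.28,1],[0,-0.003,-0.08,-0.04,0,-0.28,1],[0,0,0,0,0,-0.26,1]]]}}

```text
time: 12.55
tcp_pos: [0.5566, -0.0271, 0.0886]
orientation: [[0.005, -0.608, -0.794], [-0.001, -0.794, 0.608], [-1.0, -0.003, -0.004]]
ft_force: [-7.3, 2.8, 15.7]
gripper_width: 0.0127
```

```bash
python3 arm.py
```

```text
None 113.12 113.2 mark 114.57 gap mm 3.73
12.6 [-5.31564098  1.89331041 15.89344877] 0.0885879829574124
```

Request:
{"method": "send_rows", "body": {"series": [[[0,0,0,0,0,0.3,1],[0,0,0,0,0,0.4,1],[0,0,0,0,0,0.4,1],[0,0,0,0,0,0,0.7],[0,0,0,0,0,0,0.7],[0,0,0,0,0,0,0.7]]]}}

```text
time: 13.1
tcp_pos: [0.5567, -0.0273, 0.0983]
orientation: [[0.005, -0.607, -0.795], [-0.0, -0.795, 0.607], [-1.0, -0.003, -0.004]]
ft_force: [0.0, 0.1, 0.3]
gripper_width: 0.0256
```

```bash
python3 arm.py; python3 lt.py 24
```

```text
None 113.2 113.3 mark 114.57 gap mm 3.52
13.15 [ 0.38850367 -0.30721497 -0.35014072] 0.09834154333256062
13.15 [ 0.5567 -0.0273  0.0983] [ 0.3885 -0.3072 -0.3501] [-0.0239  0.016  -0.0216] 0.6747785074284794
[ 0.301  -0.0053 -1.0415] [ 0.5567 -0.0272  0.0985] yaw -127.38293691330365
```

Request:
{"method": "send_rows", "body": {"series": [[[0,0,0,0,0,2,0.7],[0,0,0,0,0,4,0.7],[0,0,0,0,0,4,0.7],[0,0,0,0,0,4,0.7],[0,0,0,0,0,2,0.7],[0,0,0,0,0,0,0.7]]]}}

```text
time: 13.7
tcp_pos: [0.554, -0.0286, 0.2649]
orientation: [[0.001, -0.607, -0.794], [-0.003, -0.794, 0.607], [-1.0, 0.002, -0.003]]
ft_force: [0.3, 1.0, 0.1]
gripper_width: 0.0258
```

```bash
python3 lt.py 25; python3 -c "
from h import *
fr=[ctrl.grab_frame('side') for _ in range(6)]
p=fr[-1];p['img']=np.mean([q['img'].astype(float) for q in fr],0)
cv2.imwrite('pics/s25avg.png',p['img'].astype('uint8'))
zoom(p,262,175,40,30,20,'s25y',220)
fr=[ctrl.grab_frame('top') for _ in range(8)]
p=fr[-1];p['img']=np.mean([q['img'].astype(float) for q in fr],0)
cv2.imwrite('pics/t25avg.png',p['img'].astype('uint8'))
zoom(p,265,205,40,30,20,'t25y',130)
s=ctrl.get_state();print(s['tcp_pos'],s['time'])"
```

```text
13.7 [ 0.554  -0.0286  0.2649] [0.3058 0.9635 0.057 ] [ 0.0163 -0.0581  0.0036] 0.6746323103486161
[ 0.6474 -0.5916  0.8498] [ 0.5535 -0.0286  0.2635] yaw -127.41588693267542
[ 0.55151752 -0.02861976  0.25889114] 14.45
```

View pics/s25y.png

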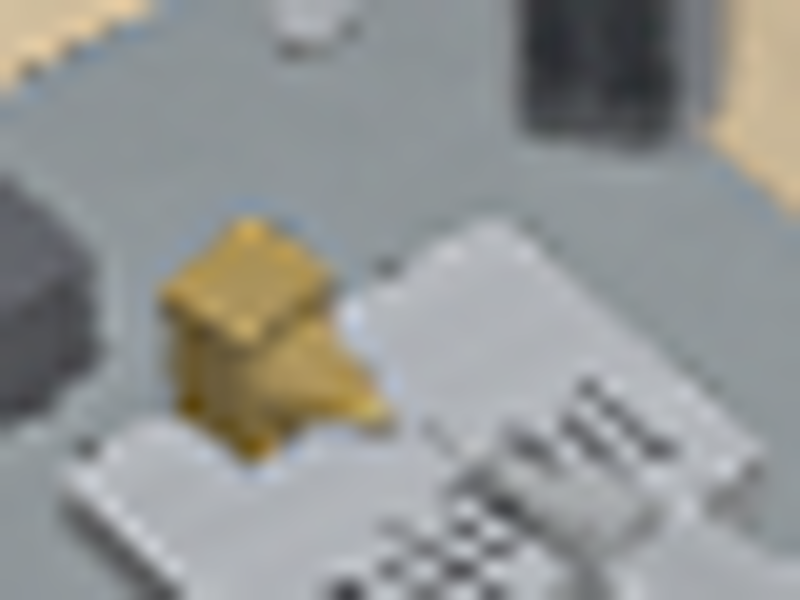

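View pics/t25y.png

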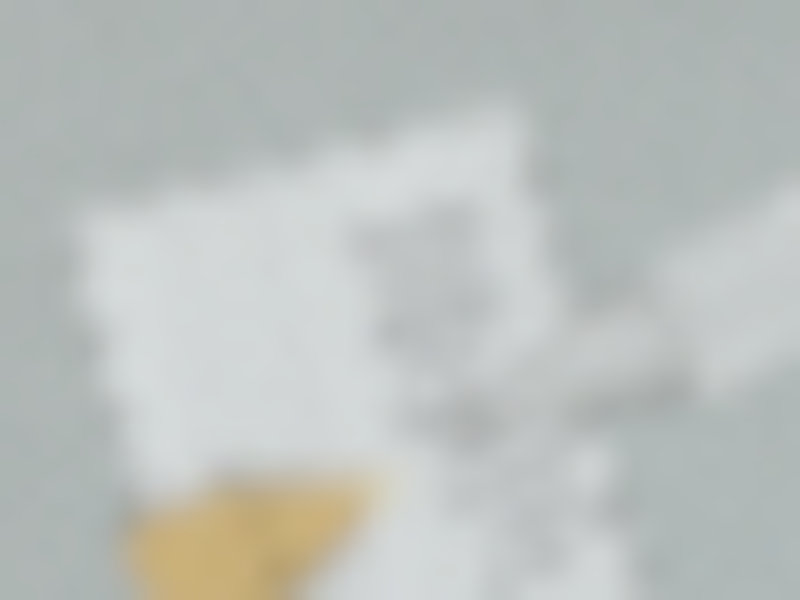

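```bash
python3 - <<'E'
from h import *
p=ctrl.grab_frame('side')
z=(262,175,20)
for tip in((430,428),(440,425),(430,440)):
  t=at(p,*zc(z,*tip),.037);n=at(p,*zc(z,390,415),.037);d=(t-n)[:2]
  for a in(113.5,115):
    a=np.radians(a); y=np.array([np.cos(a),np.sin(a)]); x=np.array([np.sin(a),-np.cos(a)]); print(tip,d@x*1e3,d@y*1e3)
E
python3 arm.py
```

```text
(430, 428) 1.5561997671288401 -5.574518566488342
(430, 428) 1.4097426119793575 -5.61334487906317
(440, 425) 2.7768142369511133 -6.2316731583501515
(440, 425) 2.6127365059269017 -6.302226242339531
(430, 440) -0.03881447969922233 -6.984300476249276
(430, 440) -0.22162885147987332 -6.980891086284179
None 113.13 113.4 mark 114.57 gap mm 3.7
14.55 [-0.34834137  0.20783953  0.00689242] 0.2590071812231863
```

Run:
```python
from h import *
fr=[ctrl.grab_frame('side') for _ in range(8)]
p=fr[-1];p['img']=np.mean([q['img'].astype(float) for q in fr],0)
np.savez('sideavg.npz',img=p['img'],T=p['cam_to_world'],v=p['vfov'],cx=p['cx'],cy=p['cy'])
zoom(p,268,185,50,38,16,'s26a',220)
zoom(p,268,180,80,60,10,'s26b',220)
```

```text
(no output)
```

View pics/s26a.png

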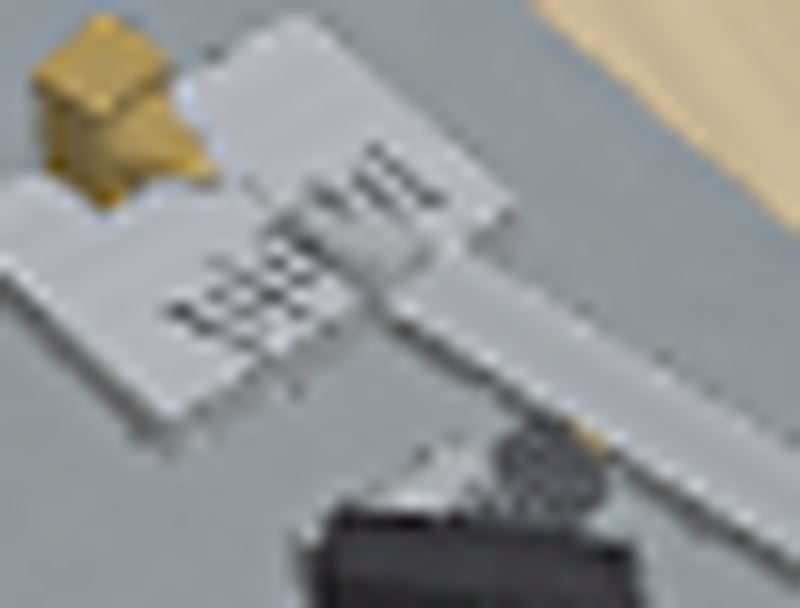

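View pics/s26b.png

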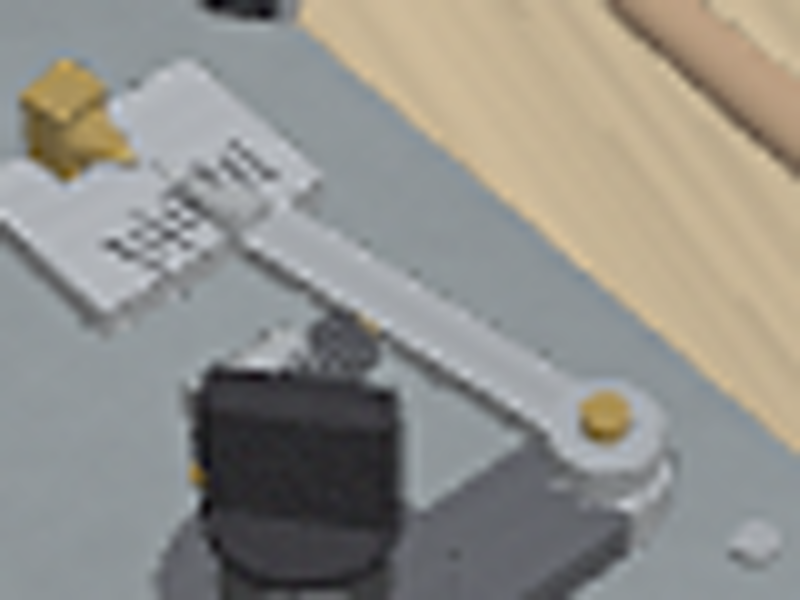

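Run:
```python
from h import *
d=np.load('sideavg.npz');im=d['img']
c=im[188:208,274:304]; c=255*np.clip((c-60)/(190-60),0,1)
cv2.imwrite('pics/s27.png',cv2.resize(c.astype('uint8'),None,fx=26,fy=26,interpolation=cv2.INTER_LANCZOS4))
t=cv2.imread('pics/t25avg.png').astype(float)[215:245,270:310]
c=255*np.clip((t-55)/(115-55),0,1)
cv2.imwrite('pics/t27.png',cv2.resize(c.astype('uint8'),None,fx=20,fy=20,interpolation=cv2.INTER_LANCZOS4))
```

```text
(no output)
```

View pics/s27.png

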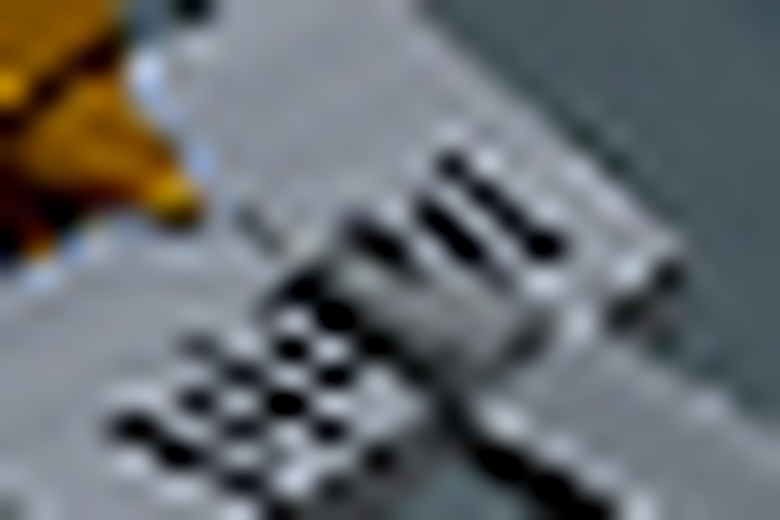

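View pics/t27.png

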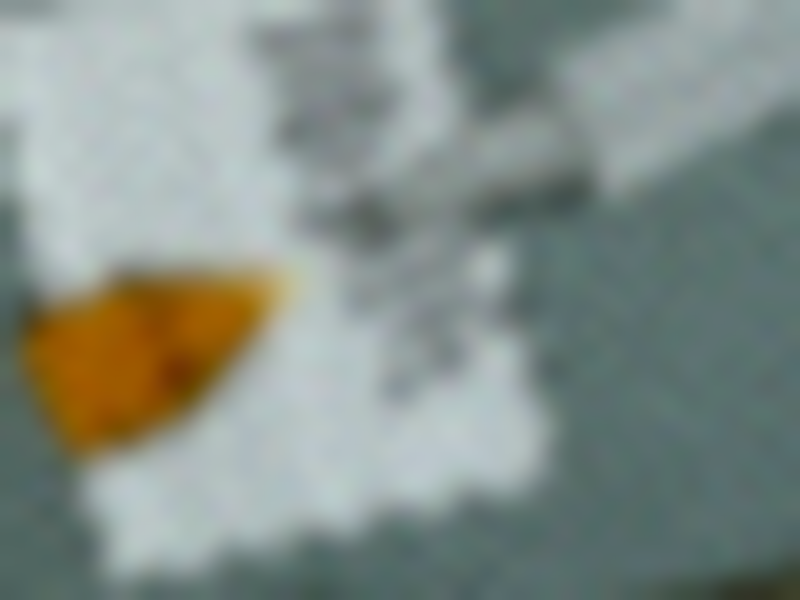

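Request:
{"method": "send_rows", "body": {"series": [[[0,0,0,0.5,0.15,-3,0.7],[0,0,0,0,0,-4,0.7],[0,0,0,0,0,-3,0.7],[0,0,0,0,0,-1.5,0.7],[0,0,0,0,0,0,0.7]]]}}

```text
time: 15.37
tcp_pos: [0.5583, -0.0271, 0.1437]
orientation: [[0.001, -0.608, -0.794], [-0.002, -0.794, 0.608], [-1.0, 0.002, -0.002]]
ft_force: [0.1, 0.3, 0.4]
gripper_width: 0.0255
```

Request:
{"method": "send_rows", "body": {"series": [[[0,0,0,-0.15,0,-1.5,0.7],[0,0,0,0,0,-1.5,0.7],[0,0,0,0,0,-1,0.7],[0,0,0,0,0,-0.4,0.7],[0,0,0,0,0,0,0.7]]]}}

```text
time: 15.78
tcp_pos: [0.5596, -0.027, 0.1015]
orientation: [[0.006, -0.607, -0.795], [-0.003, -0.795, 0.607], [-1.0, -0.001, -0.007]]
ft_force: [-0.4, 0.7, -0.2]
gripper_width: 0.0255
```

Request:
{"method": "send_rows", "body": {"series": [[[0.002,0.006,0,-0.3,0,-0.3,0.8],[0,0,0,0,0,0,0.9],[0,0,0,0,0,0,1],[0,0,0,0,0,0,1],[0,0,0,0,0,0,1],[0,0,0,0,0,0,1]]]}}

```text
time: 16.28
tcp_pos: [0.5569, -0.027, 0.0994]
orientation: [[0.001, -0.607, -0.794], [-0.0, -0.794, 0.607], [-1.0, -0.001, -0.001]]
ft_force: [0.4, -0.3, -3.4]
gripper_width: 0.0124
```

Request:
{"method": "send_rows", "body": {"series": [[[0,0,0,0,0,-0.15,1],[0,0,0,0,0,-0.15,1],[0,0,0,0,0,-0.15,1],[0,0,0,0,0,-0.15,1]]]}}

```text
time: 16.62
tcp_pos: [0.557, -0.027, 0.0955]
orientation: [[0.002, -0.607, -0.795], [-0.0, -0.795, 0.607], [-1.0, -0.001, -0.002]]
ft_force: [-1.6, -0.5, 0.7]
gripper_width: 0.0127
```

Request:
{"method": "send_rows", "body": {"series": [[[0,0,0,0,0,-0.12,1],[0,0,0,0,0,-0.12,1],[0,0,0,0,0,-0.12,1]]]}}

```text
time: 16.87
tcp_pos: [0.557, -0.027, 0.0923]
orientation: [[0.002, -0.606, -0.795], [-0.001, -0.795, 0.606], [-1.0, -0.001, -0.002]]
ft_force: [-1.4, -0.8, 1.6]
gripper_width: 0.0126
```

Request:
{"method": "send_rows", "body": {"series": [[[0,0,0,0,0,-0.18,1],[0,0,0,0,0,-0.18,1]]]}}

```text
time: 17.03
tcp_pos: [0.5571, -0.0271, 0.0898]
orientation: [[0.003, -0.606, -0.796], [-0.001, -0.796, 0.606], [-1.0, -0.001, -0.003]]
ft_force: [-5.3, 1.2, 12.4]
gripper_width: 0.0122
```

Request:
{"method": "send_rows", "body": {"series": [[[0,0.002,0,0,0,-0.24,1],[0,0.002,0,0,0,-0.26,1]]]}}

```text
time: 17.2
tcp_pos: [0.5572, -0.0271, 0.0887]
orientation: [[-0.001, -0.605, -0.797], [-0.002, -0.797, 0.605], [-1.0, 0.002, -0.001]]
ft_force: [-8.5, 1.9, 17.2]
gripper_width: 0.0121
```

Request:
{"method": "send_rows", "body": {"series": [[[0,0.002,0,0,0,-0.28,1],[0,0.002,0,0,0,-0.28,1],[0,0.002,0,0,0,-0.28,1]]]}}

```text
time: 17.45
tcp_pos: [0.5572, -0.0271, 0.0887]
orientation: [[-0.005, -0.602, -0.798], [-0.004, -0.798, 0.602], [-1.0, 0.007, 0.002]]
ft_force: [-9.3, 1.5, 18.2]
gripper_width: 0.0125
```

Request:
{"method": "send_rows", "body": {"series": [[[0,0,-0.07,-0.04,0,-0.26,1],[0,0,-0.07,-0.04,0,-0.26,1],[0,0,0,0,0,-0.25,1]]]}}

```text
time: 17.7
tcp_pos: [0.5571, -0.0272, 0.0892]
orientation: [[-0.002, -0.709, -0.705], [-0.006, -0.705, 0.709], [-1.0, 0.005, -0.002]]
ft_force: [-7.2, 1.5, 15.5]
gripper_width: 0.0121
```

```bash
python3 arm.py; python3 lt.py 28
```

```text
None 114.26 113.9 mark 114.57 gap mm 0.78
17.75 [-7.51479919  1.58125207 14.70101782] 0.08920748684878888
17.75 [ 0.5571 -0.0272  0.0892] [-7.5148  1.5813 14.701 ] [ 0.5505  2.0576 -0.0553] 0.5351729991640536
[-7.1676  1.0723 14.1472] [ 0.5571 -0.0272  0.0892] yaw -135.0481617973016
```

Request:
{"method": "send_rows", "body": {"series": [[[0,0,0,0,0,0.3,1],[0,0,0,0,0,0.4,1],[0,0,0,0,0,0.3,1],[0,0,0,0,0,0,0.7],[0,0,0,0,0,0,0.7],[0,0,0,0,0,0,0.7],[0,0,0,0,0,0,0.7]]]}}

```text
time: 18.38
tcp_pos: [0.5582, -0.0269, 0.099]
orientation: [[0.001, -0.708, -0.706], [-0.005, -0.706, 0.708], [-1.0, 0.003, -0.004]]
ft_force: [0.1, 0.1, 0.7]
gripper_width: 0.0256
```

Request:
{"method": "send_rows", "body": {"series": [[[0,0,0,0,0,2,0.7],[0,0,0,0,0,4,0.7],[0,0,0,0,0,4,0.7],[0,0,0,0,0,4,0.7],[0,0,0,0,0,2,0.7],[0,0,0,0,0,0,0.7]]]}}

```text
time: 18.88
tcp_pos: [0.5565, -0.0277, 0.2645]
orientation: [[-0.003, -0.707, -0.707], [-0.008, -0.707, 0.707], [-1.0, 0.008, -0.003]]
ft_force: [0.1, 0.7, -0.1]
gripper_width: 0.0256
```

```bash
cat > av.py <<'E'
import sys
from h import *
n=sys.argv[1]
fr=[ctrl.grab_frame('side') for _ in range(8)]
p=fr[-1];im=np.mean([q['img'].astype(float) for q in fr],0)
c=im[188:208,274:304]; c=255*np.clip((c-60)/(190-60),0,1)
cv2.imwrite(f'pics/sa{n}.png',cv2.resize(c.astype('uint8'),None,fx=26,fy=26,interpolation=cv2.INTER_LANCZOS4))
fr=[ctrl.grab_frame('top') for _ in range(8)]
im=np.mean([q['img'].astype(float) for q in fr],0);cv2.imwrite(f'pics/tavg{n}.png',im.astype('uint8'))
from arm import armang,markang
for q in (im,fr[0]['img'],fr[4]['img'],cv2.imread('pics/t25avg.png')):
    a,b,P=armang(fr[-1],q);m=markang(fr[-1],P);print(a,b,(m-a)*2.583)
c=255*np.clip((im[215:245,270:310]-55)/(115-55),0,1)
cv2.imwrite(f'pics/ta{n}.png',cv2.resize(c.astype('uint8'),None,fx=20,fy=20,interpolation=cv2.INTER_LANCZOS4))
s=ctrl.get_state();print(s['time'],s['tcp_pos'])
E
python3 av.py 29
```

```text
114.18993519555299 113.69999999999808 0.9722504527094658
114.14889274795974 113.89999999999809 1.0782630948428455
114.1548937105343 114.39999999999804 1.062762608512755
113.14645490277705 113.19999999999811 3.667560048949717
19.6833 [ 0.55385625 -0.02779712  0.25874557]
```

View pics/sa29.png

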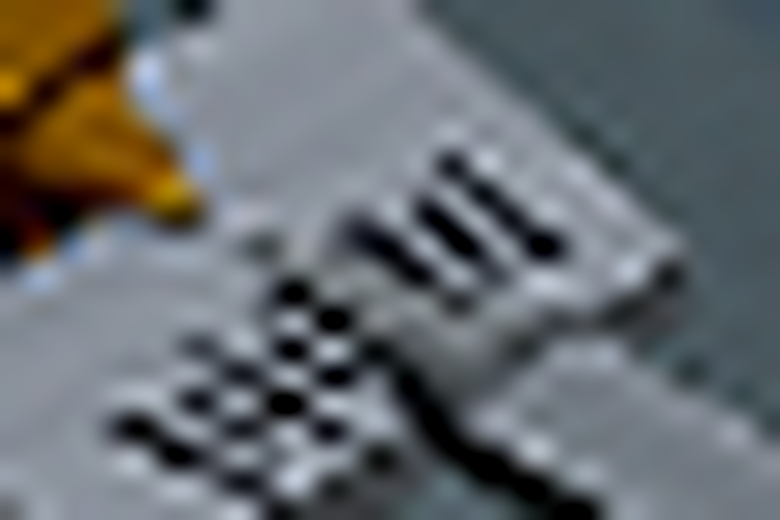

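View pics/ta29.png

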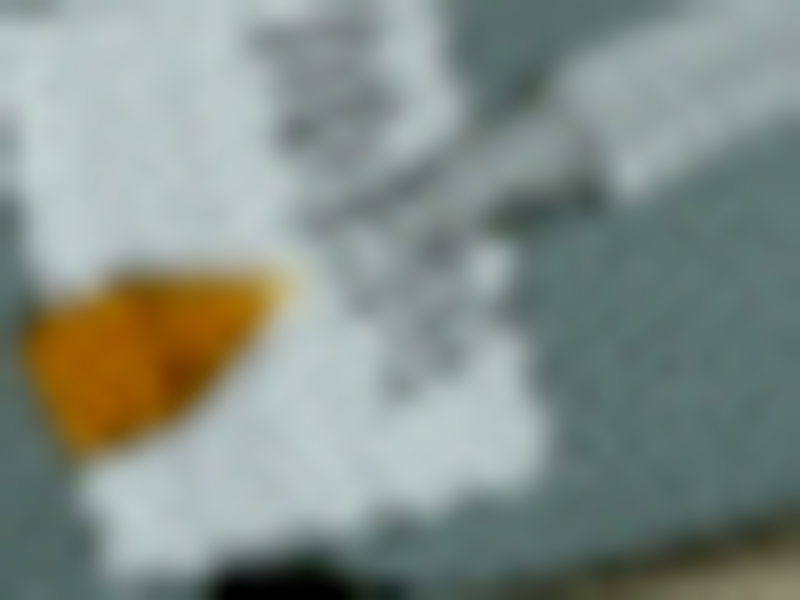

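Run:
```python
from h import *
p=ctrl.grab_frame('side')
z=(274,188,26)
for tip,nose in(((245,215),(203,205)),((262,243),(203,205)),((255,238),(203,205)),((255,243),(200,200))):
  t=at(p,*zc(z,*tip),.037);n=at(p,*zc(z,*nose),.037);d=(t-n)[:2]
  a=np.radians(114.3); y=np.array([np.cos(a),np.sin(a)]); x=np.array([np.sin(a),-np.cos(a)]); print(tip,d@x*1e3,d@y*1e3)
```

```text
(245, 215) 1.5720387038284183 -4.193626334448108
(262, 243) -0.27119788780081117 -8.016298012458561
(255, 238) -0.1882935825751244 -7.023795016270903
(255, 243) -1.0367145435250267 -8.150685672958712
```

Request:
{"method": "send_rows", "body": {"series": [[[0,0,0.1,-1.05,2.05,0,1],[0,0,0.1,-1.05,2.05,0,1],[0,0,0.1,-1.05,2.05,0,1],[0,0,0.1,-1.05,2.05,0,1],[0,0,0.1,-1.05,2.05,0,1],[0,0,0.1,-1.05,2.05,0,1],[0,0,0.1,-1.05,2.05,0,1],[0,0,0.1,-1.05,2.05,0,1],[0,0,0.1,-1.05,2.05,0,1],[0,0,0.1,-1.05,2.05,0,1]]]}}

```text
time: 20.57
tcp_pos: [0.4453, 0.1817, 0.2591]
orientation: [[0.003, 0.25, -0.968], [-0.015, -0.968, -0.25], [-1.0, 0.015, 0.001]]
ft_force: [0.7, 0.1, 0.3]
gripper_width: -0.0004
```

Request:
{"method": "send_rows", "body": {"series": [[[0,0,0,0,0,0,1],[0,0,0,0,0,0,1]]]}}

```text
time: 20.73
tcp_pos: [0.4437, 0.1849, 0.2597]
orientation: [[0.004, 0.258, -0.966], [-0.014, -0.966, -0.258], [-1.0, 0.014, -0.0]]
ft_force: [-0.1, -0.1, -0.0]
gripper_width: -0.0001
```

Request:
{"method": "send_rows", "body": {"series": [[[0.007,0.002,0,0.1,-0.3,-2.5,1],[0.007,0.002,0,0.1,-0.3,-3,1],[0,0,0,0,0,-3,1],[0,0,0,0,0,-2,1],[0,0,0,0,0,0,1],[0,0,0,0,0,0,1]]]}}

```text
time: 21.23
tcp_pos: [0.4484, 0.1772, 0.1544]
orientation: [[0.007, 0.251, -0.968], [0.005, -0.968, -0.251], [-1.0, -0.003, -0.008]]
ft_force: [-0.0, 0.1, 0.5]
gripper_width: 0.0002
```

```bash
cat > ll.py <<'E'
import sys
from h import *
np.set_printoptions(precision=4,suppress=True)
n=sys.argv[1]
p=shot('side','l'+n);zoom(p,190,110,110,100,6,'l%sz'%n,180)
q=shot('top','lt'+n);zoom(q,220,215,110,95,6,'lt%sz'%n,140)
s=ctrl.get_state();t=np.array(s['tcp_pos']);R=np.array(s['orientation']);print(s['time'],t,s['ft_force'],R[:,0],R[:,1])
for d in(0,.022): print((proj(p,t+R@[d,0,0])-[190,110]+.5)*6-.5)
print('ball',(proj(p,[.4935,.187,.097])-[190,110]+.5)*6-.5)
E
python3 ll.py 1
```

```text
21.3333 [0.4488 0.1778 0.1553] [-0.5297  0.844   1.1692] [ 0.0088  0.0068 -0.9999] [ 0.2517 -0.9678 -0.0044]
[169.6668 362.3518]
[177.7317 401.0244]
ball [283.0348 414.196 ]
```

View pics/l1z.png

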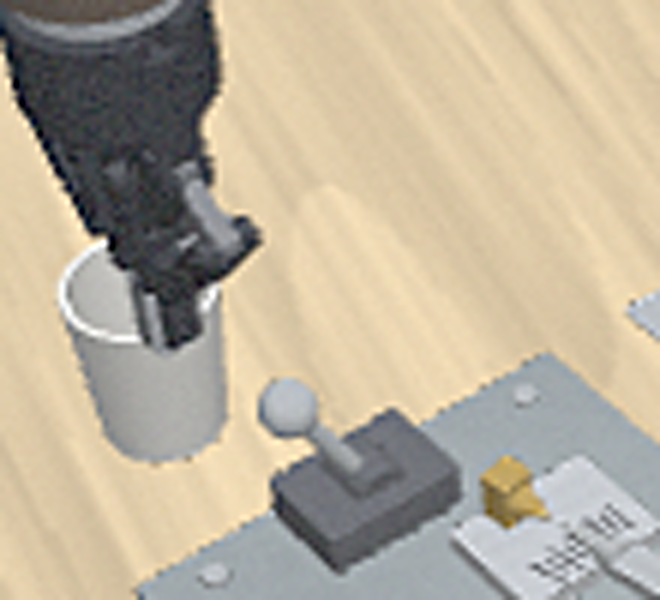

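View pics/lt1z.png

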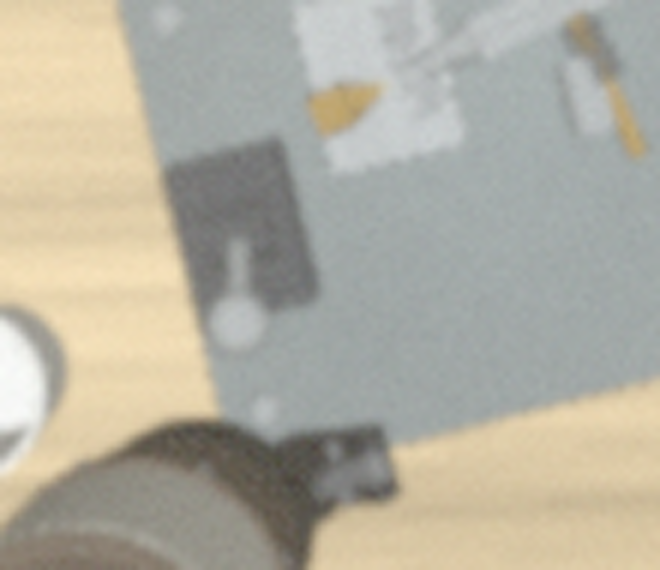

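Request:
{"method": "send_rows", "body": {"series": [[[-0.007,0.008,0,0,0,-2,1],[0,0,0,0,0,-2,1],[0,0,0,0,0,-2,1],[0,0,0,0,0,-1.2,1],[0,0,0,0,0,0,1],[0,0,0,0,0,0,1]]]}}

```text
time: 21.83
tcp_pos: [0.4571, 0.1826, 0.0922]
orientation: [[0.021, 0.252, -0.968], [0.014, -0.968, -0.251], [-1.0, -0.008, -0.024]]
ft_force: [-0.5, 0.7, 0.2]
gripper_width: 0.0002
```

```bash
python3 ll.py 2; python3 arm.py
```

```text
21.9333 [0.4572 0.1828 0.0925] [ 0.2485 -0.6294 -0.7289] [ 0.0221  0.0145 -0.9997] [ 0.2516 -0.9678 -0.0085]
[206.2512 456.6269]
[214.0168 491.9704]
ball [283.0348 414.196 ]
None 114.07 113.9 mark 114.57 gap mm 1.29
21.9833 [-0.86629625 -0.65192847  0.25285937] 0.09248740638678563
```

View pics/l2z.png

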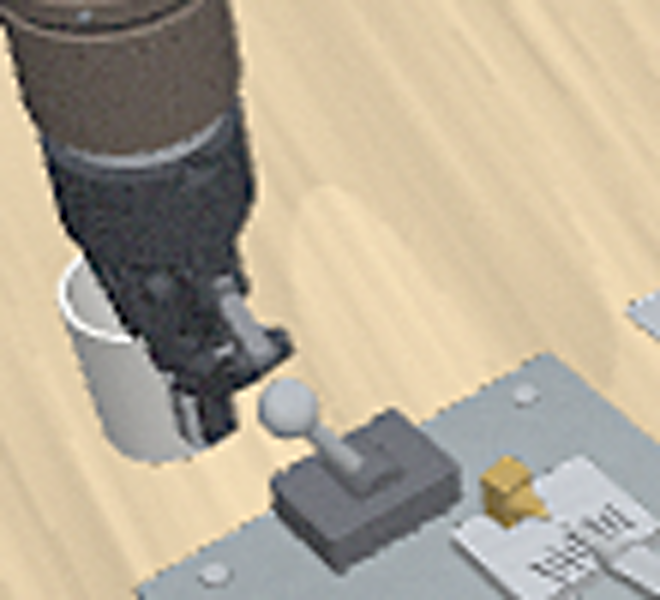

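Request:
{"method": "send_rows", "body": {"series": [[[-0.014,0.022,0,-0.2,-0.1,-0.7,1],[0,0,0,0,0,-0.7,1],[0,0,0,0,0,0,1]]]}}

```text
time: 22.23
tcp_pos: [0.4563, 0.1828, 0.0802]
orientation: [[0.003, 0.252, -0.968], [0.003, -0.968, -0.252], [-1.0, -0.002, -0.003]]
ft_force: [-0.3, 0.4, -0.9]
gripper_width: 0.0004
```

```bash
python3 ll.py 3
```

```text
22.3333 [0.4569 0.1831 0.0809] [ 0.0418 -0.4404 -0.5393] [ 0.004   0.0036 -1.    ] [ 0.2521 -0.9677 -0.0025]
[208.8691 475.6939]
[215.8632 511.2389]
ball [283.0348 414.196 ]
```

View pics/l3z.png

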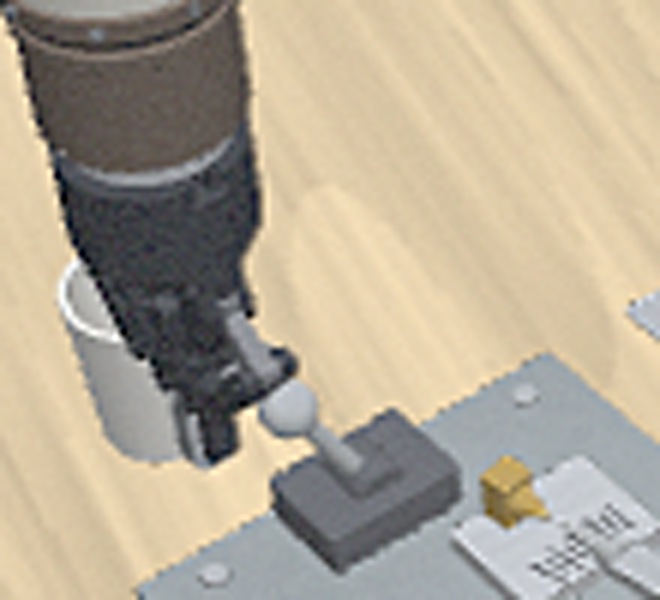

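Request:
{"method": "send_rows", "body": {"series": [[[0,0,0,0.97,0.2,0,1],[0,0,0,0.97,0.2,0,1],[0,0,0,0.97,0.2,0,1],[0,0,0,0.97,0.2,0,1]]]}}

```text
time: 22.67
tcp_pos: [0.4961, 0.1903, 0.0812]
orientation: [[0.0, 0.253, -0.967], [0.001, -0.967, -0.253], [-1.0, -0.001, -0.0]]
ft_force: [-1.6, 0.5, 0.9]
gripper_width: 0.0006
```

```bash
python3 ll.py 4
```

```text
22.7667 [0.4975 0.191  0.081 ] [0.4272 0.359  0.2522] [ 0.0021  0.002  -1.    ] [ 0.2525 -0.9676 -0.0014]
[292.694  431.7159]
[298.4649 467.4193]
ball [283.0348 414.196 ]
```

View pics/l4z.png

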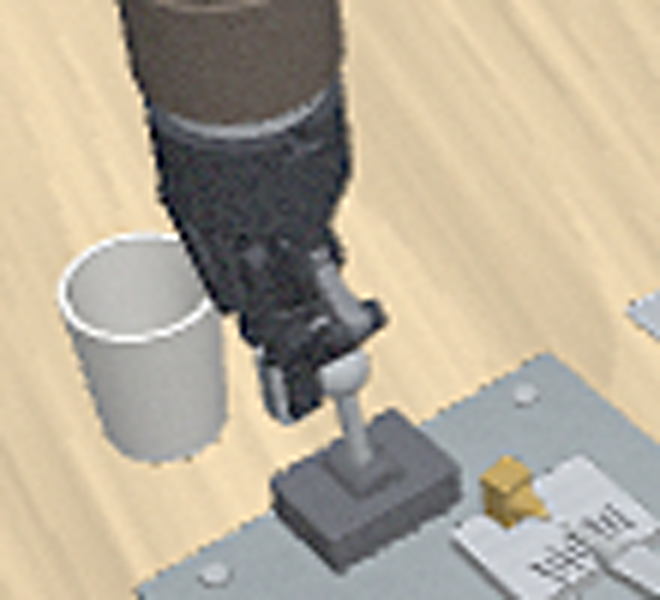

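Request:
{"method": "send_rows", "body": {"series": [[[0,0,0,0.97,0.22,0,1],[0,0,0,0.97,0.22,0,1],[0,0,0,0.8,0.18,0,1],[0,0,0,0.5,0.11,0,1]]]}}

```text
time: 23.1
tcp_pos: [0.5305, 0.1977, 0.0799]
orientation: [[-0.002, 0.251, -0.968], [0.001, -0.968, -0.251], [-1.0, -0.001, 0.001]]
ft_force: [-1.0, -0.4, -1.3]
gripper_width: -0.0005
```

Request:
{"method": "send_rows", "body": {"series": [[[0,0,0,0.4,0.09,0,1],[0,0,0,0.3,0.07,0,1]]]}}

```text
time: 23.27
tcp_pos: [0.5349, 0.198, 0.0788]
orientation: [[-0.011, 0.249, -0.968], [-0.003, -0.968, -0.249], [-1.0, 0.0, 0.011]]
ft_force: [-14.2, 1.4, 12.4]
gripper_width: 0.0001
```

```bash
python3 ll.py 5
```

```text
23.3667 [0.5346 0.1979 0.0789] [-7.965  -0.0459  4.7351] [-0.0104 -0.0032 -0.9999] [ 0.2495 -0.9684  0.0005]
[368.0841 396.7234]
[372.3491 432.7526]
ball [283.0348 414.196 ]
```

View pics/l5z.png

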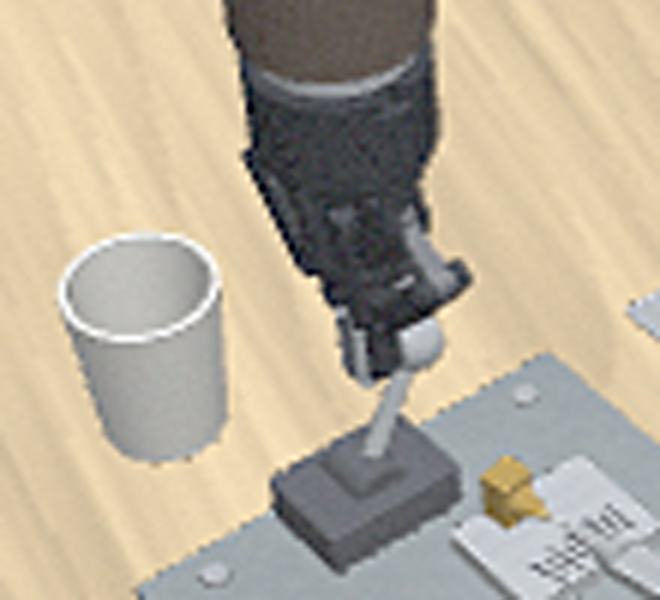

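Request:
{"method": "send_rows", "body": {"series": [[[0,0,0,-1,-0.2,0,1],[0,0,0,-2,-0.4,0,1],[0,0,0,-2,-0.4,0,1],[0,0,0,-1,0,2,1],[0,0,0,-1,0,4,1],[0,0,0,0,0,4,1],[0,0,0,0,0,4,1],[0,0,0,0,0,2,1],[0,0,0,0,0,0,1],[0,0,0,0,0,0,1]]]}}

```text
time: 24.2
tcp_pos: [0.4628, 0.1871, 0.2475]
orientation: [[-0.003, 0.251, -0.968], [-0.0, -0.968, -0.251], [-1.0, -0.0, 0.003]]
ft_force: [-0.5, -0.3, -1.3]
gripper_width: 0.0
```

```bash
python3 ll.py 6; python3 av.py 30
python3 - <<'E'
from h import *
p=ctrl.grab_frame('side')
fe=np.load('fe.npy')
for q in (.85,.95,1.0):
    a=q-.5; print(q,(proj(p,F2W(fe,(70*np.sin(a),135,34+70*np.cos(a)))[0])-[190,110]+.5)*6-.5)
E
```

```text
24.3 [0.4623 0.1866 0.2461] [ 0.7085 -0.2926  0.0034] [-0.0054 -0.0026 -1.    ] [ 0.2507 -0.9681  0.0011]
[161.4649 164.8452]
[169.461  208.8412]
ball [283.0348 414.196 ]
114.16189106650693 113.69999999999808 1.0446884380354537
114.1817577988183 113.89999999999809 0.9933726684751822
114.1611101633502 113.89999999999809 1.0467055108892702
113.14645490277705 113.19999999999811 3.667560048949717
25.1 [0.46215545 0.18651349 0.24600423]
0.85 [392.02475325 349.71081336]
0.95 [404.80340416 347.51421239]
1.0 [410.99394497 346.93728065]
```

View pics/l6z.png

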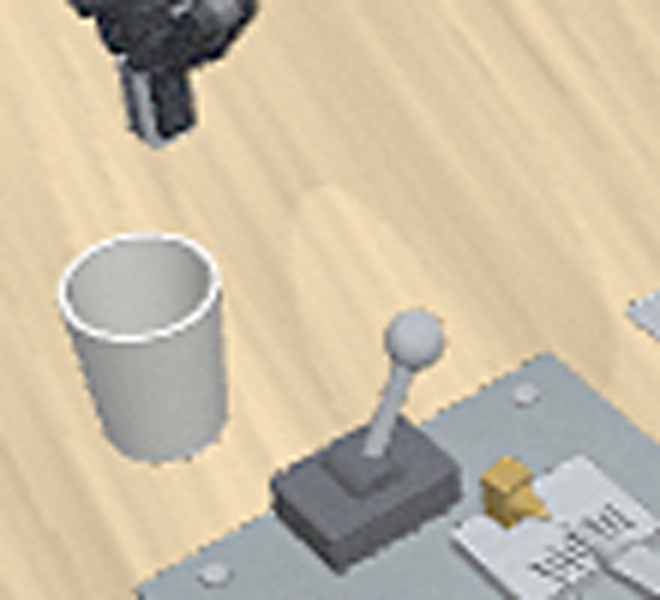

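View pics/sa30.png

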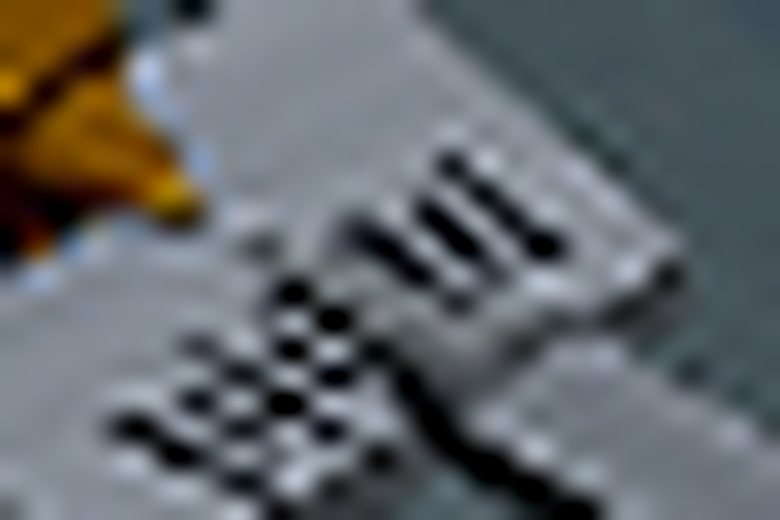

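```bash
python3 -c "
from cell import ctrl
s=ctrl.get_state();print(s['time'],s['joint_vel']);print(ctrl.hand_in())"
```

```text
25.15 [ 1.55240812e-03  9.36190559e-05 -1.07761603e-03 -4.35624238e-05
  4.48009767e-05  8.56093323e-04]
the job is handed in; nothing more can be done
None
```

I tightened the feeder, threw the lock lever over and handed the job in at 25 s. My last checks put the pointer within tolerance, but only to about a millimetre.

- **Knob:** I gripped the bar and pushed it down; the clutch met it after about 7 to 8 mm. The highest total push I read was 18.2 N, and most turning was at about 15 to 17 N. I turned it clockwise in two strokes, letting up in between to look, and then let up and released it.
- **Lever:** I pushed the ball over with the closed fingers until it met its end stop. The wrist read about 14 N at that moment. I then backed off and rose clear. The side picture puts the lever at about 0.98 rad.
- **Pointer:** The two cameras disagree slightly:
  - The top view's arm-angle fit says about 1.0 mm short of the mark. With the nose position I read from an averaged picture, that view would say nearer 1.9 mm.
  - The side view says about 0.2 to 1.0 mm past it.
  - All of these are inside ±2.5 mm. The reading was the same after throwing the lever as before.
- **Bystanders:** I had no contact with the beaker, spool or scraper.
- **Unresolved:** In the side pictures the fingertips looked about 25 to 30 mm higher than the stated tool dimensions imply. I worked by picture and felt force instead and did not find the cause.

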